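# Set and clamp the side guide of a card feeder

### The arm

A 6-joint arm with a two-finger parallel gripper is mounted at the origin on the work surface. World frame = base frame: x ahead of the robot, y to its left, z up, the work surface at z = 0. Lengths are in m, angles in rad, forces in N, time in s.
With the tool pointing down it reaches from about 0.275 to 1 m from the base axis. Payload 8.4 kg.
Tool frame: the origin (TCP) lies at the very end of the fingers, on their centre line; the grasp point (between the pads) lies 19 mm behind it; z points along the fingers, x is the direction in which the jaws open and shut, and the axes are right-handed (so a half turn about z gives the same grasp; the last joint's range is limited). The gripper opens to 85 mm and grips with 20 to 120 N. Pads are 22 mm wide; open, the fingers measure 114 mm over their backs; the gripper's body (76 mm by 85 mm) begins 54 mm behind the grasp point. The pads swing forward as they close: fully open they stand 13 mm farther back than shut.
Start: joints at [1.172, 0.353, 1.633, -0, 1.155, -0.002], TCP at [0.242, 0.576, 0.231] pointing down, gripper open.
Joint ranges: [-2.63, 2.63], [-0.92, 2.1], [0.06, 2.66], [-1.3, 4.44], [0, 2.69], [-3.02, 3.02]. Speed limits (rad/s): [2.22, 2.22, 2.79, 3.14, 3.14, 3.14].

### API

Orientations are given as a unit quaternion [x, y, z, w].
In Python, from cell import r gives the robot as it stands.
- The arm moves only by the tool servo_tool, never from a script. Its argument "motion" is a list of rows, each an object with "linear": the shift along the tool's x, y, z in m, a list of three; "yaw": the turn about the tool's z in rad; "jaw": the closure, from -1 (fully open) to 1 (shut). In form: [{"linear": [dx, dy, dz], "yaw": yaw, "jaw": jaw}, ...]. A call has 1 to 10 rows; each row is the pose to reach, as a shift and turn from the pose commanded when the call began, along the tool's axes at that moment; what a row does not reach only later rows make up. A row lasts 1/8 s, in which the tool goes at most 62.5 mm and 10.7 degrees, less where a joint would pass 70% of its speed; a pose out of reach is approached as far as the arm can. A call with a gripper value outside its range is refused whole. The fingers move at their own pace and stop on an object; "squeeze" is the grip in N (left out, the last holds). Time passes only in rows, so rows that repeat a pose let the fingers close. It gives the time, the measured TCP pose, the force and the opening at its end, in the units of the state.
- r.get_state(): the state, without advancing time (a new reading comes with each control period).
- r.camera(name): name is "scene" or "top" or "wrist"; returns (picture, depth): 384x512x3 uint8, blue, green, red; 384x512 float32, m along the optical axis (not along the pixel's ray), 0 where there is no reading.
- r.camera_params(name): a dict with "fx", "fy", "cx", "cy" (pixels), "extrinsics" (4x4, takes a point from world to camera coordinates). Camera axes: x right, y up, looking along -z (the intrinsics and any distortion apply to the point x, -y, -z); pixel columns grow to the right and rows downward; lengths in m; the calibration is good to about 2 mm. The wrist camera is an equidistant fisheye: a pixel r from the principal point sees the ray r / f radians off the axis. A picture is of the moment at which its call begins: read the wrist's pose just before it. camera_params takes no time and is no camera call; for the wrist camera it gives the pose at the moment of the call.
- r.finish_job(): hands the job in, once; it reports no verdict.
Trained networks look in the newest picture that a camera, given by its name, has taken for a name from the list of things; names that differ only in an ending like _2 or _b are one class to them, and where a whole thing is asked for, a point or a joint stands for the part that bears it (a point fixed in the world has none). Each returns a list of dicts, best first, with "p" (0 to 1); they miss things now and then, are a little off and sometimes report something else, mostly with a low value. They report only what shows in the picture. A call takes as long as a camera call. They do not tell look-alikes from the thing itself.
- r.recognise(camera, query): "rect" ([left, top, right, bottom] in pixels, round what is visible of it).
The state is a dict: "time_s": time; "joint_pos": joint angles; "qvel": joint speeds; "effort": joint torques, N m; "eef_pos": TCP position; "tcp_rot": TCP orientation; "ft_force": force on the tool from outside, world axes, zero at the start; "moment": the same for the moment, N m; "width": finger opening in m.
Only numpy, scipy, OpenCV 4.12 (cv2) and the standard library are available. Lean on these libraries where they do the work, as an engineer would, in place of code of your own. Each camera call takes 0.05 s, during which the arm holds its last target.

### The job

Set the card feeder up for the stack of cards lying on it: with a fingertip push the loose side guide in until the stack stands snug between the guide and the fixed fence, then tighten the guide's wing screw by stroking its ears round clockwise (seen from above) with a fingertip, again and again, until it stops. Do not pinch or grip the wing screw, and pick nothing up; leave the cards lying flat in the feeder and everything else where it is.

Things in the scene. Friction and masses are not known exactly. Their poses are not given: they have to be found in the camera images.
- feeder: desktop card feeder, fixed on the table: grey cabinet 360 (x) x 520 (y) x 110 mm high with a flat metal deck on top. Origin: centre of its underside; z up. At its -y end a white feed head, from y = -120 to -260 mm, rises 115 mm above the deck. At its -x side stands the fixed fence. The side guide slides along x.
- fence_inner (a point): middle of the fixed fence's inner face (the face towards +x of the feeder). The fence is a steel plate 240 mm long in y, 45 mm high, fixed.
- guide (a joint): position of the side guide in m: 0 = farthest out (+x of the feeder), growing as it is pushed towards the fence (-x of the feeder). At 0.060 the gap between guide and fence is 105 mm, the width of the stack: snug. Stiff to slide (about 4 N, some 7 N once it pushes the stack along) while the screw is loose, and it stays where it is left; clamped once the screw is tight. Starts 30 to 55 mm short of snug.
- push_face (a point): place to push: on the outer (+x) face of the guide's upright steel plate, 75 mm to the +y side of the screw axis, 25 mm above the deck; moves with the guide. The plate is 4 mm thick, 230 mm long in y (from 130 mm on the -y side to 100 mm on the +y side of the screw axis), 45 mm high above the deck. Pushing towards -x of the feeder closes the guide.
- screw_axis (a point): point on the wing screw's upright axis 33 mm above the deck (mid height of its ears when tight is 32 mm); moves with the guide but does not turn. The axis stands 45 mm outside (+x of) the plate's outer face, on the guide's foot: a flat 56 mm wide in y, 7 mm high above the deck, reaching 31 mm beyond the axis, with a square boss 30 mm wide round the axis whose top is 16 mm above the deck.
- screw (a joint): turn of the wing screw in rad: grows clockwise seen from above (tightening), 0 = loosest, stops firmly at 10.35 = tight. Starts between 0 and 2.5. At 0 ear a points to +x of the feeder; at value v it stands at angle -v about the feeder's z, ear b opposite. Turns with about 0.04 N m of friction (about 2 N at an ear, up to 4 N near the end as it bites), stays where it is left, and sinks 1.75 mm a turn.
- ear_a (a point): centre of ear a of the wing screw: an upright round disc 24 mm across and 7 mm thick, centre 20 mm from the axis and (when loosest) 35 mm above the deck; its flat faces look along the turning direction. Ear tips are 32 mm from the axis, 64 mm over both. The hub between the ears is 20 mm thick and ends about 10 mm below their tops. Ear undersides are 23 mm above the deck when loosest, 20 mm when tight.
- ear_b (a point): centre of ear b, the same disc opposite ear a.
- stack_centre (a point): centre of the loose stack of stiff cards on the deck between fence and guide, one block 105 mm (its x) x 148 mm (its y) x 36 mm high, about 0.45 kg; it slides on the deck when the guide pushes it.
- marker: bystander: grey and black marker pen, 130 mm long, 15 mm thick, lying on the feeder's deck at its +y end. Origin: centre of its underside.
- fingercone: bystander: tan rubber finger cone, 23 mm across, 28 mm high, standing on the deck's +x edge. Origin: centre of its underside.
- bottle: bystander: clear water bottle, 66 mm across, 200 mm high, on the table at the -y side of the feeder. Origin: centre of its underside.
- tape: bystander: roll of parcel tape lying flat, 96 mm across, 24 mm high, at the -y side. Origin: centre of its underside.
- bundle: bystander: banded bundle of cards, 105 x 148 x 45 mm, at the -y side. Origin: centre of its underside.
- handstamp: bystander: wooden hand stamp, foot 30 x 62 mm, 82 mm high, on the table at the +y side. Origin: centre of its underside.
- pad: bystander: round black moistening pad dish, 80 mm across, 24 mm high, at the +y side. Origin: centre of its underside.
Things that resemble listed ones, but are neither listed nor needed, are in the scene too. Leave any green or turquoise look-alike of the part that bears stack_centre alone.

How it is judged:
On the way, in this order (a step that is already met when the one before it is completed fails the run):
1. the guide is pushed in until the stack stands snug between guide and fence (value of joint guide above 0.057 m), for 0.2 s.
2. the wing screw is turned clockwise until it is tight (value of joint screw above 10.1 rad), for 0.2 s.
At the end, for the whole second after the job is handed in: The side guide stands within 3 mm of snug on the stack (joint guide 0.057 to 0.063), the stack lies flat and square (within 0.06 rad) between guide and fence, and the wing screw is tight (joint screw over 10.1 rad) (value of joint guide between 0.057 and 0.063 m and value of joint screw above 10.1 rad and angle between the x axis of stack_centre and the x axis of feeder, either way round below 0.06 rad and angle between stack_centre's own z axis and vertical below 0.06 rad and x of stack_centre in the frame of fence_inner between 0.049 and 0.056 m and y of stack_centre in the frame of fence_inner between -0.085 and -0.035 m); the robot touches nothing.
It fails at once if the wing screw was pinched (pressed from two opposite sides at an ear or the hub, or squeezed across both ear tips) ((contact force between the fingers and screw_c4 above 3 N and contact force between the fingers and screw_c5 above 3 N) or (contact force between the fingers and screw_c7 above 3 N and contact force between the fingers and screw_c8 above 3 N) or (contact force between the fingers and screw_c1 above 3 N and contact force between the fingers and screw_c2 above 3 N) or (contact force between the fingers and screw_c1 above 3 N and contact force between the fingers and screw_c5 above 3 N) or (contact force between the fingers and screw_c1 above 3 N and contact force between the fingers and screw_c8 above 3 N) or (contact force between the fingers and screw_c2 above 3 N and contact force between the fingers and screw_c4 above 3 N) or (contact force between the fingers and screw_c2 above 3 N and contact force between the fingers and screw_c7 above 3 N) or (contact force between the fingers and screw_c3 above 8 N and contact force between the fingers and screw_c6 above 8 N)).
It fails at once if the stack of cards was lifted or tipped (height (world z) of stack_centre above 0.138 m or angle between stack_centre's own z axis and vertical above 0.2 rad).
It fails at once if a bystander was moved, lifted or knocked over (distance of any of marker, fingercone, bottle, tape, bundle, handstamp, pad from where it was at the start of the episode above 0.02 m).
It also fails if it takes over 66 s, if anything falls off the work surface, if the arm or the gripper's body presses on something with over 40 N, if the wrist force passes 120 N, or if a joint passes its speed limit or range.

## Working session

There is one attempt and no reset: what is moved stays moved. The work goes in short steps, Python scripts to look and compute and a tool call to move; the robot and the scene stay as the last step left them, time stands still between calls to the robot, and variables do not carry over. Pictures are saved under pics/ and viewed, and the job is handed in when it is done.

Besides the shell and the picture viewer there is one more tool, called after "Call:" as name([rows], argument=value, ...), one row to a line, values as JSON. servo_tool: Moves the arm, as the interface text tells. Its arguments: {"type":"object","properties":{"motion":{"type":"array"},"squeeze":{"type":"number"}},"required":["motion"]}

```bash
mkdir -p pics; ls; cat > h.py <<'E'
import numpy as np, cv2
from cell import r
def grab(n,fn=None):
    im,d=r.camera(n); P=r.camera_params(n)
    if fn: cv2.imwrite('pics/'+fn,im)
    return im,d,P
def pt(P,u,v,z):
    c=np.array([(u-P['cx'])/P['fx']*z,-(v-P['cy'])/P['fy']*z,-z,1])
    return (np.linalg.inv(np.array(P['extrinsics']))@c)[:3]
def cloud(P,d):
    v,u=np.mgrid[0:d.shape[0],0:d.shape[1]]
    c=np.stack([(u-P['cx'])/P['fx']*d,-(v-P['cy'])/P['fy']*d,-d,np.ones_like(d)],-1)
    return (c@np.linalg.inv(np.array(P['extrinsics'])).T)[...,:3]
E
python3 - <<'E'
from h import *
for n in ('scene','top'):
    im,d,P=grab(n,n+'0.png'); np.savez('/tmp/'+n+'0.npz',im=im,d=d)
    print(n,P)
print(r.get_state())
for q in ['feeder','guide','screw','stack_centre','fingercone','marker','ear_a']:
    print(q,r.recognise('top',q)[:3])
E
```

```text
pics
scene {'fx': 464.7727389279283, 'fy': 464.7727389279283, 'cx': 263.6139724129372, 'cy': 187.62575884003775, 'extrinsics': array([[-0.50314893,  0.86410363, -0.01288639,  0.24726599],
       [-0.59254627, -0.33409589,  0.73298626,  0.18490767],
       [ 0.6290708 ,  0.37643704,  0.68012138, -2.0253097 ],
       [ 0.        ,  0.        ,  0.        ,  1.        ]])}
top {'fx': 353.4389885934657, 'fy': 353.4389885934657, 'cx': 259.9994123201199, 'cy': 192.56789122414463, 'extrinsics': array([[ 4.11293142e-03, -9.99991183e-01, -8.46731738e-04,
        -1.20967596e-02],
       [ 9.85258910e-01,  3.90752433e-03,  1.71025177e-01,
        -4.56285631e-01],
       [-1.71020361e-01, -1.53766481e-03,  9.85266295e-01,
        -1.12222405e+00],
       [ 0.00000000e+00,  0.00000000e+00,  0.00000000e+00,
         1.00000000e+00]])}
{'time_s': 0.1, 'joint_pos': array([ 1.17158840e+00,  3.53570857e-01,  1.63404887e+00, -3.29410957e-05,
        1.15519772e+00, -2.43359566e-03]), 'qvel': array([ 0.00109915, -0.00054183, -0.00225705,  0.00158419,  0.0020398 ,
       -0.00103007]), 'effort': array(
[... 275 characters left out ...]
 0.06367188, -0.12918086,  0.70433096]), 'moment': array([-0.04679869, -0.00581303, -0.0316707 ]), 'width': 0.08539786653754369}
feeder [{'rect': [223.0, 135.5, 296.5, 168.1], 'p': 0.67}]
guide [{'rect': [224.1, 135.6, 298.9, 169.8], 'p': 0.95}, {'rect': [104.7, 153.7, 128.5, 172.5], 'p': 0.18}]
screw [{'rect': [245.5, 135.6, 260.3, 151.7], 'p': 0.51}]
stack_centre [{'rect': [251.7, 158.1, 311.9, 203.7], 'p': 0.97}, {'rect': [332.3, 267.4, 385.1, 297.6], 'p': 0.94}, {'rect': [118.6, 93.9, 170.4, 147.2], 'p': 0.78}]
fingercone [{'rect': [266.6, 111.3, 274.8, 118.7], 'p': 0.49}]
marker [{'rect': [194.1, 152.4, 208.5, 191.7], 'p': 0.76}]
ear_a [{'rect': [244.6, 142.4, 261.7, 152.6], 'p': 0.62}]
```

View pics/top0.png

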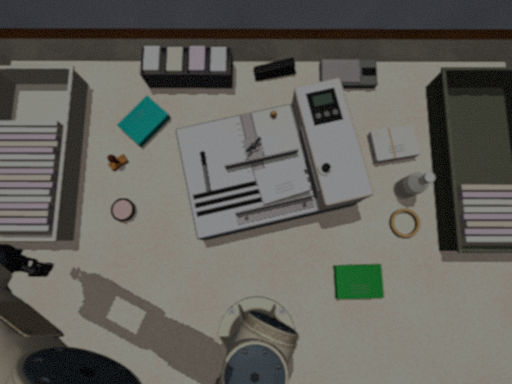

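View pics/scene0.png

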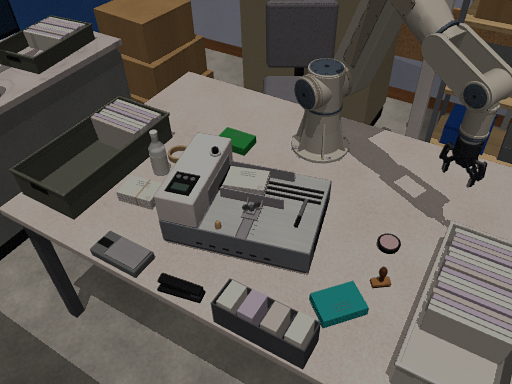

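```bash
python3 - <<'E'
from h import *
z=np.load('/tmp/top0.npz'); P=r.camera_params('top'); C=cloud(P,z['d'])
np.set_printoptions(precision=3,suppress=True,linewidth=200)
im=cv2.resize(z['im'][90:220,170:340],None,fx=4.5,fy=4.5,interpolation=cv2.INTER_CUBIC); cv2.imwrite('pics/topc.png',im)
Z=C[...,2]
m=(Z>0.15)&(Z<0.163)
for lo,hi in((0.105,.116),(0.14,.149),(0.15,.163),(.2,.24)):
    m=(Z>lo)&(Z<hi); m[:, :170]=0; m[:,345:]=0
    n,l,s,c=cv2.connectedComponentsWithStats(m.astype(np.uint8))
    for i in range(1,n):
        if s[i,4]>15:
            q=C[l==i]; print(lo,hi,s[i],q.min(0),q.max(0),cv2.minAreaRect(q[:,:2].astype(np.float32)))
E
```

```text
0.105 0.116 [170  47  13  25 283] [0.849 0.251 0.105] [0.935 0.291 0.116] ((0.8916073441505432, 0.2709909677505493), (0.039366964250802994, 0.08569115400314331), 89.77355194091797)
0.105 0.116 [188  46  17  26 275] [0.849 0.177 0.105] [0.936 0.228 0.116] ((0.8923463821411133, 0.2020072042942047), (0.05071236565709114, 0.08657902479171753), 89.37809753417969)
0.105 0.116 [210  47  16  25 377] [0.849 0.107 0.105] [0.937 0.157 0.116] ((0.8929147720336914, 0.13181573152542114), (0.08765342831611633, 0.05016705021262169), 1.4219787120819092)
0.105 0.116 [  175   104   147   135 10489] [ 0.304 -0.198  0.105] [0.735 0.262 0.116] ((0.5207797288894653, 0.03356829285621643), (0.3599396347999573, 0.3892183005809784), 13.4329833984375)
0.14 0.149 [250 138  11  10  31] [ 0.58 -0.01  0.14] [0.607 0.021 0.148] ((0.5953456163406372, 0.004361024126410484), (0.012654608115553856, 0.03677694499492645), 41.30039596557617)
0.14 0.149 [280 150  18   5  19] [ 0.558 -0.122  0.141] [ 0.569 -0.071  0.149] ((0.563789963722229, -0.09659700840711594), (0.0021160643082112074, 0.05264035612344742), 14.490210533142
[... 1161 characters left out ...]
.518 0.044 0.15 ] [0.532 0.098 0.159] ((0.5253679156303406, 0.07115088403224945), (0.004695469047874212, 0.05595957860350609), 11.089106559753418)
0.15 0.163 [234 194  80  20 123] [ 0.376 -0.168  0.15 ] [0.433 0.066 0.16 ] ((0.404594361782074, -0.05103355646133423), (0.004622648470103741, 0.2402082085609436), 13.251263618469238)
0.2 0.24 [ 293   78   52  129 4532] [ 0.391 -0.254  0.2  ] [ 0.766 -0.107  0.24 ] ((0.5792190432548523, -0.21422544121742249), (0.35921385884284973, 0.14066030085086823), 13.31043815612793)
0.2 0.24 [226 331  12  22  40] [0.008 0.048 0.206] [0.059 0.076 0.239] ((0.0352805033326149, 0.06446970999240875), (0.0063977595418691635, 0.05774405598640442), 61.67574691772461)
```

View pics/topc.png

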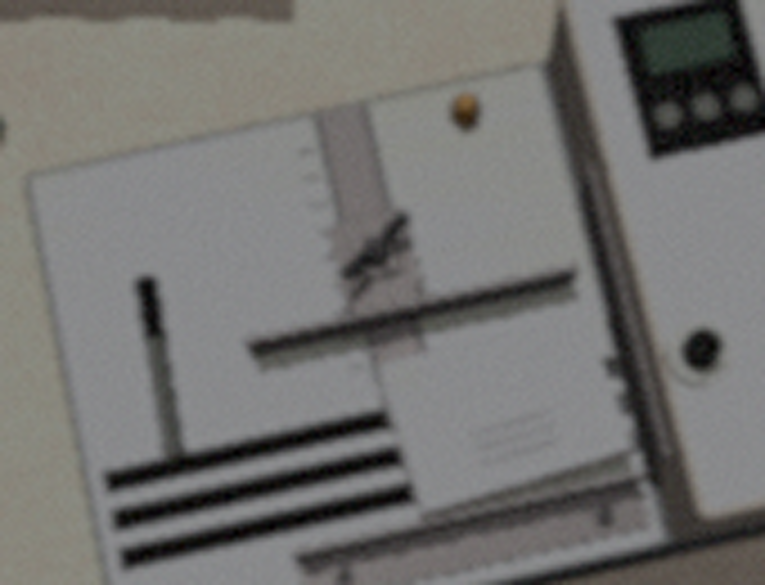

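The top view shows the feeder yawed about 13°. The screw ears lie along a line at about -58° or +122° in the feeder frame, so the screw is near 1.0 rad. The stack is skewed by about 4°, and the guide plate runs from crop (250,350) to (575,275). Next I'll work this out in the feeder frame.

```bash
cat >> h.py <<'E'
np.set_printoptions(precision=4,suppress=True,linewidth=160)
TH=np.deg2rad(13.33); c,s=np.cos(TH),np.sin(TH); Rf=np.array([[c,-s],[s,c]]); 
O=np.array([0.579-0.19*s*1,-0.2142+0.19*c])
def toF(p): return (np.asarray(p)[...,:2]-O)@Rf
def toW(p): return np.asarray(p)@Rf.T+O
E
python3 - <<'E'
from h import *
z=np.load('/tmp/top0.npz'); P=r.camera_params('top'); C=cloud(P,z['d']); F=toF(C); Z=C[...,2]
print('O',O)
U=np.mgrid[0:384,0:512]
deck=(Z>.1)&(Z<.118)&(abs(F[...,0])<.18)&(F[...,1]>-.11)&(F[...,1]<.26)
print('deck z',np.median(Z[deck]),np.percentile(F[deck],[0.3,99.7],axis=0))
for nm,lo,hi,x0,x1 in (('fence',.15,.16,-.17,-.1),('guide',.15,.16,-.02,.05),('ears',.13,.165,.05,.12),):
    m=(Z>lo)&(Z<hi)&(F[...,0]>x0)&(F[...,0]<x1)&(F[...,1]>-.118)&(F[...,1]<.2)
    f=F[m]; print(nm,m.sum(),np.percentile(f,[1,10,50,90,99],axis=0).T)
    if nm=='ears':
        print(np.c_[f,Z[m]]); print(cv2.fitLine(f.astype(np.float32),cv2.DIST_L2,0,.01,.01).ravel(), f.mean(0))
# same in scene cam
im,d,P=grab('scene'); C=cloud(P,d);F=toF(C);Z=C[...,2]
for nm,lo,hi,x0,x1 in (('fence',.15,.16,-.17,-.1),('guide',.15,.16,-.02,.05),('ears',.13,.165,.05,.12),):
    m=(Z>lo)&(Z<hi)&(F[...,0]>x0)&(F[...,0]<x1)&(F[...,1]>-.118)&(F[...,1]<.2)
    f=F[m]; print(nm,m.sum(),np.percentile(f,[1,10,50,90,99],axis=0).T)
    if nm=='ears': print(cv2.fitLine(f.astype(np.float32),cv2.DIST_L2,0,.01,.01).ravel())
m=(Z>.113)&(Z<.14)&(F[...,1]>.12)&(F[...,1]<.25)&(abs(F[...,0])<.175); print('marker',np.percentile(F[m],[2,98],axis=0))
m=(Z>.115)&(Z<.15)&(F[...,1]>-.1)&(F[...,0]<.185)&(F[...,0]>.13); print('cone',np.percentile(F[m],[2,98],axis=0))
cv2.imwrite('pics/sc.png',cv2.resize(im[130:270,150:340],None,fx=4,fy=4,interpolation=cv2.INTER_CUBIC))
E
```

```text
O [ 0.5352 -0.0293]
deck z 0.11038058918609805 [[-0.1787 -0.109 ]
 [ 0.1785  0.258 ]]
fence 130 [[-0.1343 -0.134  -0.1322 -0.1303 -0.1053]
 [-0.1176 -0.0956  0.004   0.1024  0.1279]]
guide 140 [[-0.0084  0.0118  0.0136  0.0165  0.0485]
 [-0.1179 -0.0953  0.0104  0.1027  0.126 ]]
ears 80 [[ 0.0503  0.0525  0.0625  0.073   0.0771]
 [-0.1178 -0.1174  0.021   0.0382  0.0491]]
[[ 0.0697 -0.1174  0.1641]
 [ 0.0701 -0.1174  0.1363]
 [ 0.065  -0.1178  0.15  ]
 [ 0.0686 -0.1176  0.1313]
 [ 0.0634 -0.1179  0.1453]
 [ 0.0575 -0.1177  0.1619]
 [ 0.0599 -0.1169  0.1466]
 [ 0.0554 -0.1176  0.1586]
 [ 0.0595 -0.1178  0.138 ]
 [ 0.0526 -0.1169  0.1578]
 [ 0.0568 -0.1172  0.1367]
 [ 0.0521 -0.1178  0.1494]
 [ 0.0781  0.011   0.1517]
 [ 0.0754  0.0085  0.1577]
 [ 0.0768  0.0051  0.1513]
 [ 0.0548 -0.1171  0.1328]
 [ 0.0503 -0.1178  0.1454]
 [ 0.0736  0.0151  0.158 ]
 [ 0.073   0.0122  0.1578]
 [ 0.0735  0.009   0.1542]
 [ 0.0743  0.0057  0.1495]
 [ 0.0746  0.0025  0.1467]
 [ 0.073   0.0184  0.1524]
 [ 0.0722  0.0155  0.1529]
 [ 0.0709  0.0127  0.1547]
 [ 0.0694  0.0099  0.1571]
 [ 0.0722  0.0062  0.14
[... 1190 characters left out ...]
]
 [ 0.0537  0.0325  0.1418]
 [ 0.0536  0.0294  0.1401]
 [ 0.053   0.0264  0.1396]
 [ 0.0538  0.0231  0.1349]
 [ 0.0514  0.0514  0.1529]
 [ 0.0502  0.0485  0.1544]
 [ 0.0517  0.0392  0.143 ]
 [ 0.0525  0.0329  0.1356]
 [ 0.0527  0.0297  0.1327]]
[ 0.0001  1.      0.0623 -0.0004] [ 0.0623 -0.0004]
fence 146 [[-0.1377 -0.135  -0.13   -0.112  -0.103 ]
 [-0.1097 -0.0857  0.0042  0.0975  0.122 ]]
guide 148 [[-0.0191  0.0081  0.0144  0.0188  0.0494]
 [-0.1022 -0.0818  0.0146  0.0996  0.122 ]]
ears 87 [[0.0506 0.0545 0.0658 0.0767 0.0794]
 [0.0002 0.0049 0.0227 0.0412 0.1842]]
[ 0.142  -0.9899  0.0657  0.0261]
marker [[-0.1653  0.122 ]
 [ 0.1704  0.2476]]
cone [[ 0.1311 -0.0606]
 [ 0.1835  0.8318]]
```

View pics/sc.png

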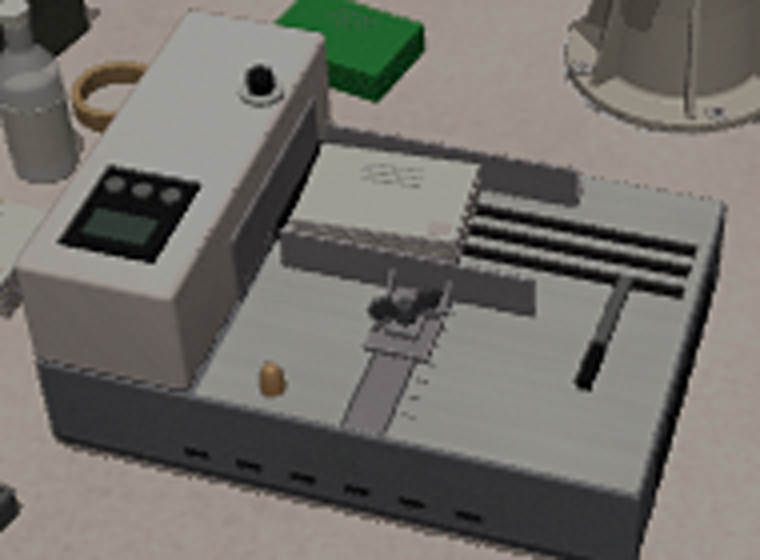

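```bash
cat >> h.py <<'E'
from scipy.spatial.transform import Rotation as R
def plan(fx,fy,z,ang):
    """shift in tool axes + yaw to reach feeder point, world z, tool-x at feeder angle ang (deg)"""
    st=r.get_state(); p=st['eef_pos']; M=R.from_quat(st['tcp_rot']).as_matrix()
    w=np.r_[toW([fx,fy]),z]; a=np.degrees(np.arctan2(M[1,0],M[0,0]))
    d=(a-ang-np.degrees(TH)+180)%360-180
    print('to',w,'shift',M.T@(w-p),'yaw',np.radians(d),'j',st['joint_pos'])
def stat():
    st=r.get_state(); p=st['eef_pos']; M=R.from_quat(st['tcp_rot']).as_matrix()
    print('t',st['time_s'],'F-frame',toF(p),p[2],'ang',np.degrees(np.arctan2(M[1,0],M[0,0])-TH),'f(feeder)',st['ft_force'][:2]@Rf,st['ft_force'][2],'j6',st['joint_pos'][5],'w',st['width'])
E
python3 -c "
from h import *
plan(0.055,0.100,0.20,0); stat()
z=np.load('/tmp/top0.npz');P=r.camera_params('top');C=cloud(P,z['d']);F=toF(C)
print('marker',F[153,203],F[191,209],'cone',F[114,272])"
```

```text
to [0.5657 0.0807 0.2   ] shift [-0.332   0.4905  0.0313] yaw 0.9413348097425913 j [ 1.1716  0.3531  1.6334 -0.      1.1552 -0.0024]
t 0.5 F-frame [-0.1461  0.6571] 0.23123248512302233 ang 53.934511707000794 f(feeder) [-0.1005  0.7655] 0.4540809917733438 j6 -0.002410485705381019 w 0.08530432015070798
marker [0.0755 0.1843] [-0.046   0.1905] cone [ 0.1468 -0.053 ]
```

Call:
servo_tool([
  {"linear":[-0.03,0.045,0],"yaw":0.1,"jaw":1},
  {"linear":[-0.065,0.095,0],"yaw":0.2,"jaw":1},
  {"linear":[-0.1,0.148,0],"yaw":0.3,"jaw":1},
  {"linear":[-0.135,0.2,0],"yaw":0.42,"jaw":1},
  {"linear":[-0.17,0.25,0],"yaw":0.54,"jaw":1},
  {"linear":[-0.205,0.3,0],"yaw":0.66,"jaw":1},
  {"linear":[-0.24,0.355,0],"yaw":0.78,"jaw":1},
  {"linear":[-0.275,0.405,0.01],"yaw":0.88,"jaw":1},
  {"linear":[-0.31,0.455,0.02],"yaw":0.941,"jaw":1},
  {"linear":[-0.332,0.49,0.03],"yaw":0.941,"jaw":1},
], squeeze=40)

```text
time_s: 1.75
eef_pos: [0.5664, 0.0784, 0.2012]
tcp_rot: [0.993, 0.115, 0.0, 0.0]
ft_force: [0.7, 0.3, 0.6]
width: -0.0002
```

```bash
python3 -c "
from h import *
stat(); plan(0.050,0.100,0.130,0)
im,d,P=grab('wrist','w1.png'); print(P['fx'],P['cx'],P['cy'])"
```

```text
t 1.75 F-frame [0.0552 0.0976] 0.20121871769130523 ang -0.11712112919260462 f(feeder) [0.784  0.1404] 0.5863407407110005 j6 -0.09541905053998864 w -0.0002312510464042403
to [0.5608 0.0795 0.13  ] shift [-0.0052 -0.0024  0.0712] yaw -0.0020441493280647155 j [ 0.1351  0.3017  1.7796 -0.0002  1.0596 -0.0954]
297.3186396354542 257.2779765410642 188.77692318883646
```

View pics/w1.png

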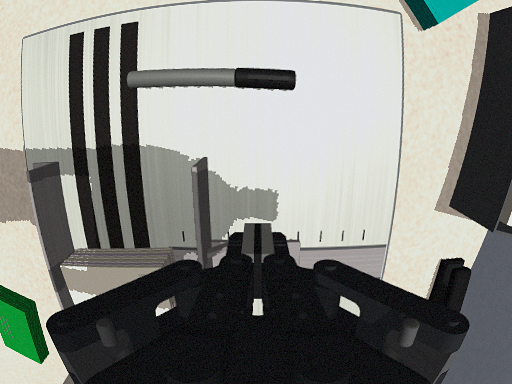

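The wrist view shows the plate's +y end at pixel (200,160), with the closed tip to its right at about (258,225). The marker is well clear. I'll descend and approach the plate.

Call:
servo_tool([
  {"linear":[-0.005,-0.002,0.03],"yaw":0,"jaw":1},
  {"linear":[-0.005,-0.002,0.06],"yaw":0,"jaw":1},
  {"linear":[-0.005,-0.002,0.071],"yaw":0,"jaw":1},
  {"linear":[-0.015,-0.002,0.071],"yaw":0,"jaw":1},
  {"linear":[-0.02,-0.002,0.071],"yaw":0,"jaw":1},
  {"linear":[-0.026,-0.002,0.071],"yaw":0,"jaw":1},
  {"linear":[-0.032,-0.002,0.071],"yaw":0,"jaw":1},
  {"linear":[-0.038,-0.002,0.071],"yaw":0,"jaw":1},
  {"linear":[-0.043,-0.002,0.071],"yaw":0,"jaw":1},
  {"linear":[-0.047,-0.002,0.071],"yaw":0,"jaw":1},
])

```text
time_s: 3.05
eef_pos: [0.5191, 0.0719, 0.1306]
tcp_rot: [0.993, 0.116, 0.0, 0.0]
ft_force: [4.1, 1.3, 4.6]
width: -0.0002
```

```bash
python3 -c "
from h import *
stat()
im,d,P=grab('top','t2.png'); C=cloud(P,d);F=toF(C);Z=C[...,2]
m=(Z>.15)&(Z<.16)&(F[...,0]>-.05)&(F[...,0]<.03)&(F[...,1]>-.1)&(F[...,1]<.0);print(np.percentile(F[m],[5,50,95],axis=0))
cv2.imwrite('pics/t2.png',cv2.resize(im[90:220,170:340],None,fx=4.5,fy=4.5))
stat()"
```

```text
t 3.05 F-frame [0.0077 0.1022] 0.1306252556824176 ang 0.02258483707106349 f(feeder) [4.3195 0.2803] 4.568110850748611 j6 -0.09815180687272969 w -0.00015072114583632027
[[-0.0305 -0.0929]
 [-0.008  -0.049 ]
 [-0.0057 -0.0056]]
t 3.1 F-frame [0.0073 0.1022] 0.13053378600489446 ang 0.021821521143451476 f(feeder) [4.2161 0.0726] 3.7150219681374916 j6 -0.09814933451087282 w -2.898795870902476e-05
```

View pics/t2.png

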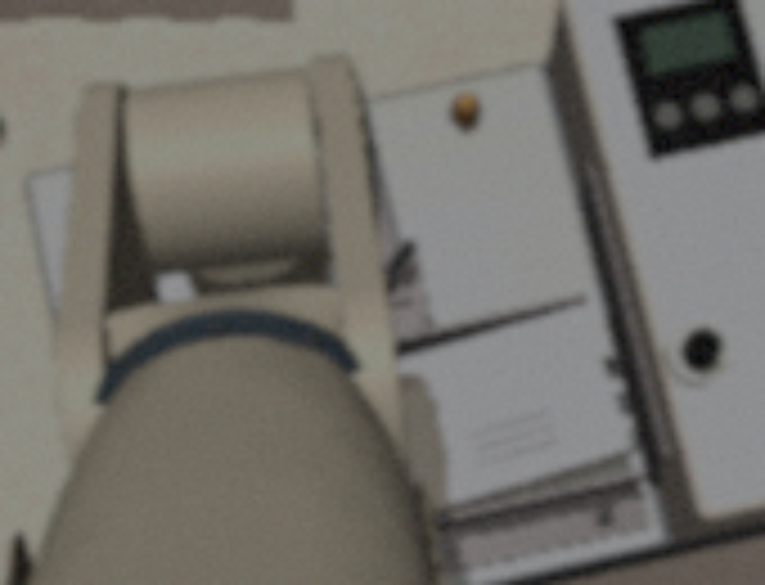

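Call:
servo_tool([
  {"linear":[-0.003,0,0],"yaw":0,"jaw":1},
  {"linear":[-0.006,0,0],"yaw":0,"jaw":1},
  {"linear":[-0.009,0,0],"yaw":0,"jaw":1},
  {"linear":[-0.011,0,0],"yaw":0,"jaw":1},
  {"linear":[-0.012,0,0],"yaw":0,"jaw":1},
])

```text
time_s: 3.72
eef_pos: [0.5081, 0.0693, 0.1305]
tcp_rot: [0.993, 0.116, 0.001, -0.0]
ft_force: [6.7, 2.8, 3.2]
width: -0.0002
```

```bash
cat > look.py <<'E'
from h import *
import sys
im,d,P=grab('top'); C=cloud(P,d);F=toF(C);Z=C[...,2]
m=(Z>.15)&(Z<.16)&(F[...,0]>-.05)&(F[...,0]<.03)&(F[...,1]>-.1)&(F[...,1]<.0);print('plate',np.percentile(F[m],[5,50,95],axis=0)[:,0])
m=(Z>.15)&(Z<.16)&(F[...,0]>-.15)&(F[...,0]<-.11)&(F[...,1]>-.1)&(F[...,1]<.0);print('fence',np.percentile(F[m],[5,50,95],axis=0)[:,0])
m=(Z>.142)&(Z<.149)&(F[...,0]>-.15)&(F[...,0]<-.01)&(F[...,1]>-.11)&(F[...,1]<.15);print('stack',cv2.minAreaRect(F[m].astype(np.float32)))
cv2.imwrite('pics/'+sys.argv[1],cv2.resize(im[90:220,170:340],None,fx=4.5,fy=4.5,interpolation=cv2.INTER_CUBIC))
stat()
E
python3 look.py t3.png
```

```text
plate [-0.0428 -0.0196 -0.0169]
fence [-0.1342 -0.1325 -0.1304]
stack ((-0.0769588053226471, -0.02927657961845398), (0.11482098698616028, 0.14445224404335022), 0.07019329816102982)
t 3.775 F-frame [-0.0037  0.1022] 0.1305257803365115 ang 0.013968359637487413 f(feeder) [ 6.7185 -0.1897] 3.8394901774976655 j6 -0.10033692980237181 w -0.00027420580621647164
```

View pics/t3.png

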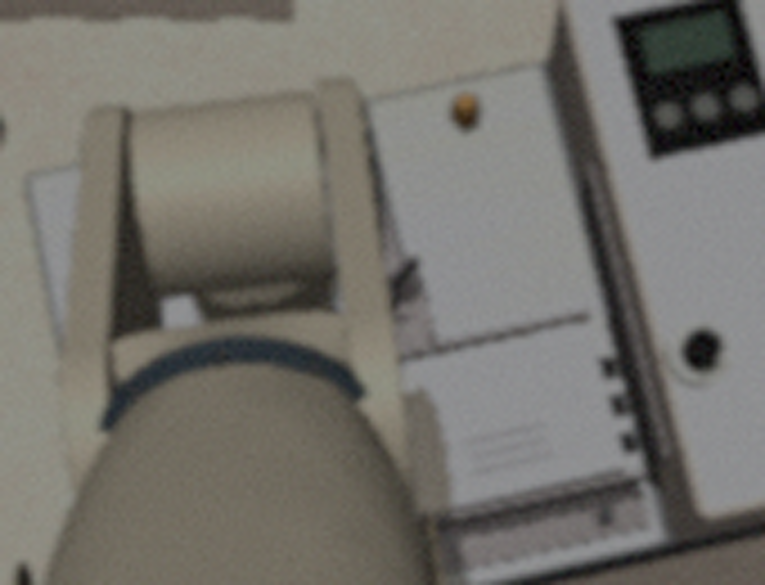

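Call:
servo_tool([
  {"linear":[-0.001,0,0],"yaw":0,"jaw":1},
  {"linear":[-0.002,0,0],"yaw":0,"jaw":1},
  {"linear":[-0.002,0,0],"yaw":0,"jaw":1},
])

```text
time_s: 4.15
eef_pos: [0.5063, 0.0689, 0.1305]
tcp_rot: [0.993, 0.116, 0.001, -0.0]
ft_force: [5.9, 1.3, 3.2]
width: 0.0
```

```bash
python3 look.py t4.png
```

```text
plate [-0.0232 -0.021  -0.0187]
fence [-0.1343 -0.1323 -0.1282]
stack ((-0.07815714180469513, -0.02943105250597), (0.14525963366031647, 0.11322585493326187), 89.71127319335938)
t 4.2 F-frame [-0.0055  0.1022] 0.13052259233348784 ang 0.01361324521284768 f(feeder) [ 6.7642 -0.4929] 3.231639027149715 j6 -0.10074730194966464 w -0.00014980149995995944
```

Call:
servo_tool([
  {"linear":[-0.001,0,0],"yaw":0,"jaw":1},
  {"linear":[-0.001,0,0],"yaw":0,"jaw":1},
])

```text
time_s: 4.45
eef_pos: [0.5054, 0.0687, 0.1305]
tcp_rot: [0.993, 0.116, 0.001, -0.0]
ft_force: [7.2, 2.3, 3.2]
width: 0.0004
```

Call:
servo_tool([
  {"linear":[-0.001,0,0],"yaw":0,"jaw":1},
  {"linear":[-0.001,0,0],"yaw":0,"jaw":1},
])

```text
time_s: 4.7
eef_pos: [0.5045, 0.0684, 0.1306]
tcp_rot: [0.993, 0.116, 0.001, -0.0]
ft_force: [6.4, 2.2, 2.5]
width: -0.0003
```

```bash
python3 look.py t5.png
```

```text
plate [-0.0288 -0.0232 -0.0209]
fence [-0.1339 -0.1322 -0.13  ]
stack ((-0.07883091270923615, -0.030742518603801727), (0.14821211993694305, 0.11154990643262863), 89.86778259277344)
t 4.75 F-frame [-0.0074  0.1022] 0.13052372873917906 ang 0.015396850292549846 f(feeder) [ 8.234  -0.4175] 3.0998991593992207 j6 -0.10116179985408771 w 0.0004624329661998876
```

Call:
servo_tool([
  {"linear":[-0.001,0,0],"yaw":0,"jaw":1},
  {"linear":[-0.001,0,0],"yaw":0,"jaw":1},
])

```text
time_s: 5.0
eef_pos: [0.5037, 0.0682, 0.1306]
tcp_rot: [0.993, 0.116, 0.001, -0.0]
ft_force: [8.5, 2.2, 1.5]
width: -0.0001
```

```bash
python3 look.py t6.png
```

```text
plate [-0.0353 -0.0241 -0.0214]
fence [-0.1342 -0.132  -0.1228]
stack ((-0.07934072613716125, -0.02917484939098358), (0.14523012936115265, 0.1100858822464943), 89.9627914428711)
t 5.05 F-frame [-0.0082  0.1022] 0.13056467358344864 ang 0.014651127430554418 f(feeder) [6.9843 1.0243] 1.3816015833455038 j6 -0.10136159872270824 w -6.411396972824172e-05
```

Call:
servo_tool([
  {"linear":[-0.001,0,0],"yaw":0,"jaw":1},
  {"linear":[-0.001,0,0],"yaw":0,"jaw":1},
])

```text
time_s: 5.3
eef_pos: [0.5036, 0.0682, 0.1306]
tcp_rot: [0.993, 0.116, 0.002, -0.0]
ft_force: [10.8, 4.6, -1.3]
width: -0.0002
```

```bash
python3 look.py t7.png
```

```text
plate [-0.0256 -0.0238 -0.0213]
fence [-0.1342 -0.1324 -0.1302]
stack ((-0.07966523617506027, -0.02890925109386444), (0.11025232076644897, 0.1450653374195099), 0.08194711059331894)
t 5.35 F-frame [-0.0082  0.1022] 0.1306185317915563 ang 0.01160298521185237 f(feeder) [10.6175  1.1137] -2.1258468865984543 j6 -0.10153984737728114 w -0.00014480496608824231
```

View pics/t7.png

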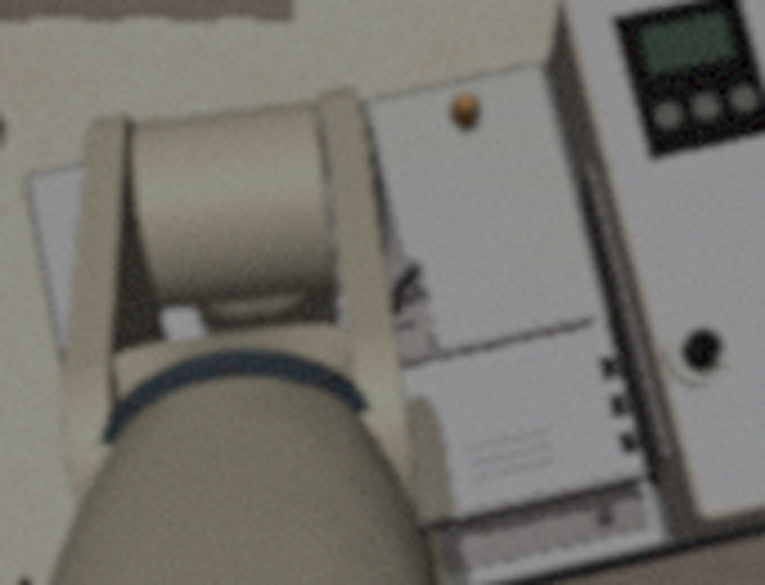

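The guide is snug: the force rose to about 11 N with no more motion. I'll back off and raise the tool.

Call:
servo_tool([
  {"linear":[0.01,0,0],"yaw":0,"jaw":1},
  {"linear":[0.03,0,0],"yaw":0,"jaw":1},
  {"linear":[0.035,0,-0.04],"yaw":0,"jaw":1},
  {"linear":[0.035,0,-0.085],"yaw":0,"jaw":1},
  {"linear":[0.035,0,-0.085],"yaw":0,"jaw":1},
])

```text
time_s: 5.98
eef_pos: [0.5365, 0.0759, 0.2177]
tcp_rot: [0.993, 0.116, 0.001, 0.0]
ft_force: [0.8, 0.8, -1.4]
width: -0.0
```

```bash
cat > look2.py <<'E'
from h import *
import sys
im,d,P=grab('scene'); C=cloud(P,d);F=toF(C);Z=C[...,2]
m=(Z>.15)&(Z<.158)&(F[...,0]>-.01)&(F[...,0]<.065)&(F[...,1]>-.02)&(F[...,1]<.08)
f=F[m];
if m.sum()>5: print('ears',m.sum(),cv2.minAreaRect(f.astype(np.float32)),f.mean(0)); l=cv2.fitLine(f.astype(np.float32),cv2.DIST_HUBER,0,.01,.01).ravel(); print('ang',np.degrees(np.arctan2(l[1],l[0])),l)
cv2.imwrite('pics/'+sys.argv[1],cv2.resize(im[150:260,180:320],None,fx=5,fy=5,interpolation=cv2.INTER_CUBIC))
stat()
E
python3 look2.py s8.png; python3 look.py t8.png; python3 -c "
from h import *
A=np.array([.0237,.028])
for a in (-58,55):
  for g in(.006,):
    e=lambda x:np.array([np.cos(np.radians(x)),np.sin(np.radians(x))])
    p=A+.026*e(a)-(.0145+g)*e(a-90); print(p); plan(p[0],p[1],.135,a)
v=np.array([.026,-.0145])
for k in range(1,11):
  t=.17*k; print(k,t,R.from_euler('z',t).as_matrix()[:2,:2]@v-v)
"
```

```text
ears 23 ((0.02370864897966385, 0.024669215083122253), (0.01091764122247696, 0.0562947615981102), 31.072298049926758) [0.0235 0.0278]
ang -57.005394 [ 0.5446 -0.8387  0.0256  0.0254]
t 6.025 F-frame [0.0244 0.1022] 0.215770969764073 ang 0.019244295771044605 f(feeder) [-0.7129 -0.1101] -0.9291128092435035 j6 -0.09494518253969408 w -2.9663457828776887e-05
plate [-0.0305 -0.0239 -0.0213]
fence [-0.1342 -0.1324 -0.1301]
stack ((-0.07942749559879303, -0.027004703879356384), (0.15018126368522644, 0.11046596616506577), 89.67374420166016)
t 6.075 F-frame [0.0236 0.1023] 0.21455255099521456 ang 0.019297901681367066 f(feeder) [-0.4187  0.7654] -0.027433540468069173 j6 -0.09496418452570504 w -0.00010957340008467716
[0.0549 0.0168]
to [ 0.5847 -0.0003  0.135 ] shift [0.0314 0.0855 0.0795] yaw 1.0126277780797772 j [ 0.1379  0.24    1.8315 -0.0002  1.0723 -0.095 ]
[0.0218 0.0611]
to [0.5423 0.0351 0.135 ] shift [-0.0016  0.0413  0.0796] yaw -0.9595942766738152 j [ 0.1379  0.24    1.8315 -0.0002  1.0723 -0.095 ]
1 0.17 [0.0021 0.0046]
2 0.34 [0.0033 0.0095]
3 0.51 [0.0038 0.0145]
4 0.68 [0.0033 0.0196]
5 0.8500000000000001 [0.0021 0.0245]
6 1.02 [-0.      0.0291]
7 1.1900000000000002 [-0.0029  0.0332]
8 1.36 [-0.0064  0.0369]
9 1.53 [-0.0105  0.0399]
10 1.7000000000000002 [-0.015   0.0422]
```

View pics/s8.png

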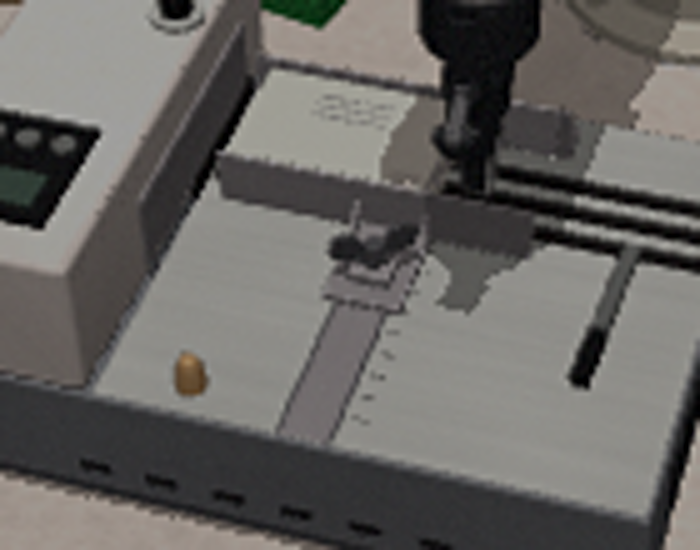

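View pics/t8.png

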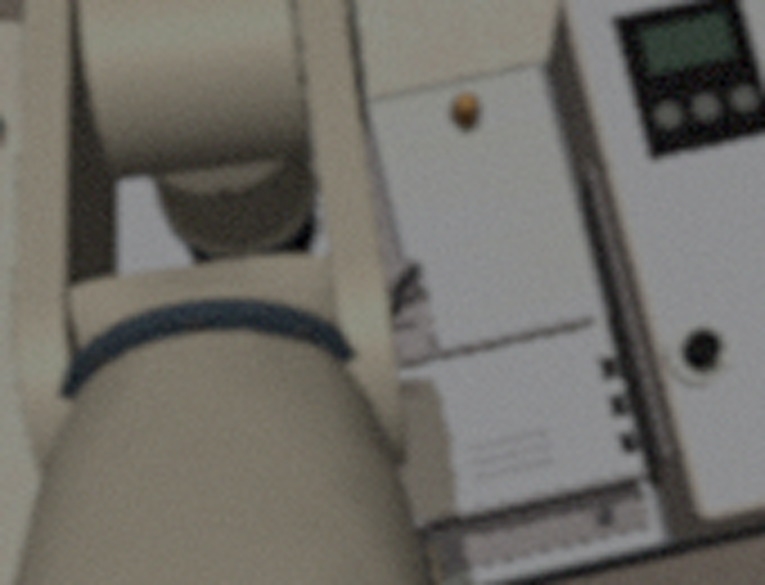

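There seem to be small upright ribs between the plate and the foot, either side of the screw. I'll check them before stroking.

```bash
python3 - <<'E'
from h import *
im,d,P=grab('scene'); C=cloud(P,d);F=toF(C);Z=C[...,2]
m=(Z>.119)&(F[...,0]>-.018)&(F[...,0]<.07)&(F[...,1]>-.025)&(F[...,1]<.08)&(Z<.17)
v,u=np.nonzero(m)
for y,x in zip(v,u): print(y,x,F[y,x],round(float(Z[y,x]),3),im[y,x])
E
```

```text
187 253 [-0.0167  0.0083] 0.157 [66 64 69]
189 251 [-0.0174  0.0004] 0.145 [61 61 64]
190 255 [-0.0169  0.0151] 0.145 [63 62 64]
191 246 [-0.0176 -0.0185] 0.13 [62 62 64]
191 248 [-0.018  -0.0112] 0.132 [64 63 66]
192 250 [-0.015  -0.0029] 0.132 [94 94 98]
192 251 [-0.0142  0.0011] 0.134 [ 96  96 100]
192 263 [-0.0173  0.0439] 0.142 [62 62 64]
193 250 [-0.0148 -0.003 ] 0.127 [ 96  97 100]
193 251 [-0.0107  0.0022] 0.132 [69 68 73]
194 250 [-0.0112 -0.0019] 0.126 [106 106 109]
194 251 [-0.0175 -0.0004] 0.121 [68 68 71]
194 259 [0.0077 0.0375] 0.154 [62 60 62]
194 260 [0.0119 0.0425] 0.159 [62 59 61]
194 261 [0.0101 0.0454] 0.158 [60 58 58]
194 265 [-0.0137  0.0522] 0.138 [65 63 67]
194 269 [-0.0175  0.0655] 0.138 [51 50 52]
194 270 [-0.0168  0.0693] 0.14 [52 51 53]
195 250 [-0.0065 -0.0003] 0.126 [111 112 115]
195 252 [-0.0133  0.0046] 0.121 [110 111 115]
195 258 [0.0196 0.0378] 0.16 [65 63 64]
195 259 [0.0145 0.0397] 0.156 [67 65 65]
195 260 [0.0146 0.0432] 0.157 [39 38 40]
195 261 [0.0101 0.0453] 0.154 [40 38 39]
195 262 [0.0078 0.0482] 0.152 [38 36 39]
195 264 [-0.0145  0.0483] 0.1
[... 7288 characters left out ...]
2 [112 110 116]
208 251 [0.0476 0.0207] 0.12 [110 109 114]
208 253 [0.0447 0.0269] 0.119 [111 110 114]
208 256 [0.0423 0.0369] 0.12 [107 106 111]
208 258 [0.0412 0.0437] 0.121 [108 107 113]
208 260 [0.0389 0.0501] 0.12 [109 107 114]
208 261 [0.037 0.053] 0.119 [67 65 69]
209 247 [0.0562 0.0093] 0.121 [88 88 93]
209 250 [0.0533 0.019 ] 0.121 [116 115 120]
209 252 [0.0518 0.0257] 0.121 [111 110 115]
209 254 [0.051  0.0326] 0.122 [110 108 112]
209 260 [0.0425 0.0512] 0.119 [126 124 127]
210 255 [0.0526 0.0366] 0.12 [112 111 117]
210 258 [0.049  0.0461] 0.119 [109 109 114]
211 254 [0.0577 0.0347] 0.12 [91 89 94]
211 256 [0.0568 0.0415] 0.121 [77 76 80]
211 258 [0.0537 0.0476] 0.119 [118 116 123]
```

```bash
python3 - <<'E'
from h import *
im,d,P=grab('wrist','w9.png')
cv2.imwrite('pics/w9b.png',cv2.resize(im[150:384,100:420],None,fx=2.4,fy=2.4))
E
```

```text
(no output)
```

View pics/w9.png

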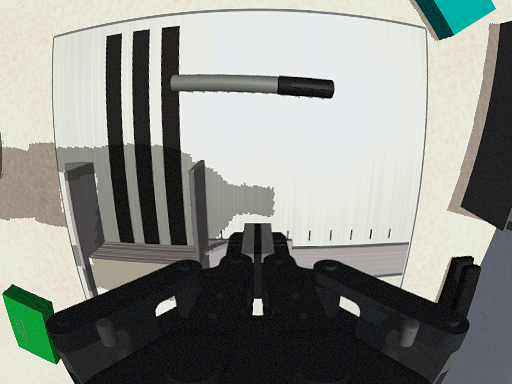

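The ribs are low, at z < 0.135 near the plate, so fingertip height 0.137 clears them. Moving to behind ear a for stroke 1.

Call:
servo_tool([
  {"linear":[0.01,0.02,0],"yaw":0.18,"jaw":1},
  {"linear":[0.02,0.04,0],"yaw":0.36,"jaw":1},
  {"linear":[0.03,0.06,0],"yaw":0.54,"jaw":1},
  {"linear":[0.033,0.08,0],"yaw":0.72,"jaw":1},
  {"linear":[0.033,0.0855,0],"yaw":0.9,"jaw":1},
  {"linear":[0.033,0.0855,0.02],"yaw":1.01,"jaw":1},
  {"linear":[0.033,0.0855,0.045],"yaw":1.01,"jaw":1},
  {"linear":[0.033,0.0855,0.065],"yaw":1.01,"jaw":1},
  {"linear":[0.033,0.0855,0.0775],"yaw":1.01,"jaw":1},
  {"linear":[0.033,0.0855,0.0775],"yaw":1.01,"jaw":1},
])

```text
time_s: 7.42
eef_pos: [0.5862, 0.0003, 0.1362]
tcp_rot: [0.925, -0.379, -0.001, 0.001]
ft_force: [-0.9, 0.4, -0.5]
width: 0.0001
```

```bash
cat >> h.py <<'E'
A=np.array([.0237,.027])
def rel():
    st=r.get_state(); p=toF(st['eef_pos']); M=R.from_quat(st['tcp_rot']).as_matrix()
    a=np.arctan2(M[1,0],M[0,0])-TH; d=p-A
    ex=np.array([np.cos(a),np.sin(a)]); ey=np.array([np.sin(a),-np.cos(a)])
    f=st['ft_force'][:2]@Rf
    print('rel tool x,y: %.4f %.4f z %.4f ang %.1f  ftool %.1f %.1f j6 %.2f t %.2f'%(d@ex,d@ey,st['eef_pos'][2],np.degrees(a),f@ex,f@ey,st['joint_pos'][5],st['time_s']))
E
sed -i 's/^stat()$/stat();rel()/' look2.py; python3 look2.py s10.png
```

```text
ears 17 ((0.03804854303598404, 0.03147347271442413), (0.015819508582353592, 0.07177972793579102), 59.345123291015625) [0.0346 0.0326]
ang -25.014793 [ 0.9062 -0.4229  0.0264  0.0371]
t 7.475 F-frame [0.0572 0.0169] 0.1372560970382963 ang -57.84396299059553 f(feeder) [-0.1694  0.3293] -0.07143208932078504 j6 0.7749786251410854 w 0.0001498947284629264
rel tool x,y: 0.0264 -0.0230 z 0.1373 ang -57.8  ftool -0.4 -0.0 j6 0.77 t 7.47
```

View pics/s10.png

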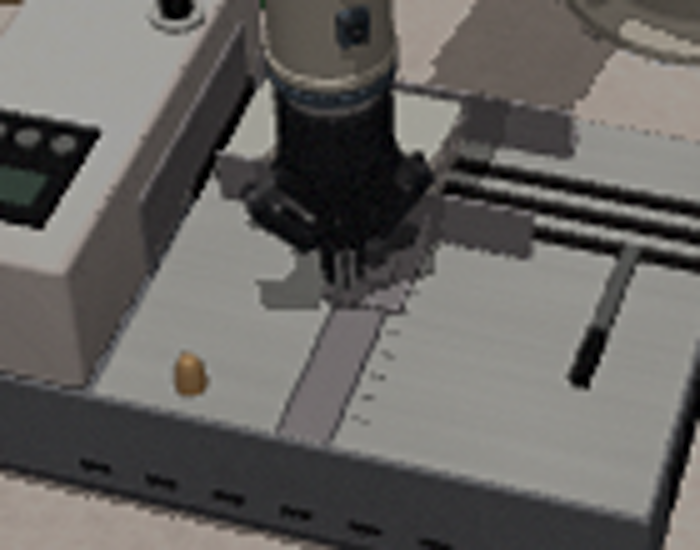

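```bash
cat > arc.py <<'E'
from h import *
import sys
x0,y0,yt,n,dpsi=map(float,sys.argv[1:6])  # current offset, target y, rows, step
v0=np.array([x0,y0]);v=np.array([.026,yt])
for k in range(0,int(n)+1):
    t=dpsi*k; s=R.from_euler('z',t).as_matrix()[:2,:2]@v-v0; print('{"linear": [%.4f, %.4f, 0], "yaw": %.2f, "jaw": 1},'%(s[0],s[1],t))
E
python3 arc.py .0264 -.023 -.0145 8 .15
```

```text
{"linear": [-0.0004, 0.0085, 0], "yaw": 0.00, "jaw": 1},
{"linear": [0.0015, 0.0125, 0], "yaw": 0.15, "jaw": 1},
{"linear": [0.0027, 0.0168, 0], "yaw": 0.30, "jaw": 1},
{"linear": [0.0033, 0.0213, 0], "yaw": 0.45, "jaw": 1},
{"linear": [0.0032, 0.0257, 0], "yaw": 0.60, "jaw": 1},
{"linear": [0.0025, 0.0301, 0], "yaw": 0.75, "jaw": 1},
{"linear": [0.0011, 0.0344, 0], "yaw": 0.90, "jaw": 1},
{"linear": [-0.0009, 0.0383, 0], "yaw": 1.05, "jaw": 1},
{"linear": [-0.0035, 0.0420, 0], "yaw": 1.20, "jaw": 1},
```

Call:
servo_tool([
  {"linear":[0,0.005,0],"yaw":0,"jaw":1},
  {"linear":[-0.0005,0.0085,0],"yaw":0,"jaw":1},
  {"linear":[0.0015,0.0125,0],"yaw":0.15,"jaw":1},
  {"linear":[0.0027,0.0168,0],"yaw":0.3,"jaw":1},
  {"linear":[0.0033,0.0213,0],"yaw":0.45,"jaw":1},
])

```text
time_s: 8.1
eef_pos: [0.5752, -0.0174, 0.1385]
tcp_rot: [0.816, -0.578, 0.001, -0.001]
ft_force: [1.4, 0.5, -0.6]
width: -0.0001
```

```bash
python3 look2.py s11.png
```

```text
ears 31 ((0.030880926176905632, 0.01873737759888172), (0.02615365944802761, 0.07359085977077484), 30.106239318847656) [0.0341 0.0204]
ang -57.666985 [ 0.5348 -0.845   0.0323  0.0236]
t 8.15 F-frame [0.0412 0.0022] 0.13839782622958616 ang -84.32950222735968 f(feeder) [ 1.3053 -0.4859] -0.8276631309364504 j6 1.205754742785478 w -0.000136001040784765
rel tool x,y: 0.0264 -0.0149 z 0.1384 ang -84.3  ftool 0.6 -1.3 j6 1.21 t 8.15
```

View pics/s11.png

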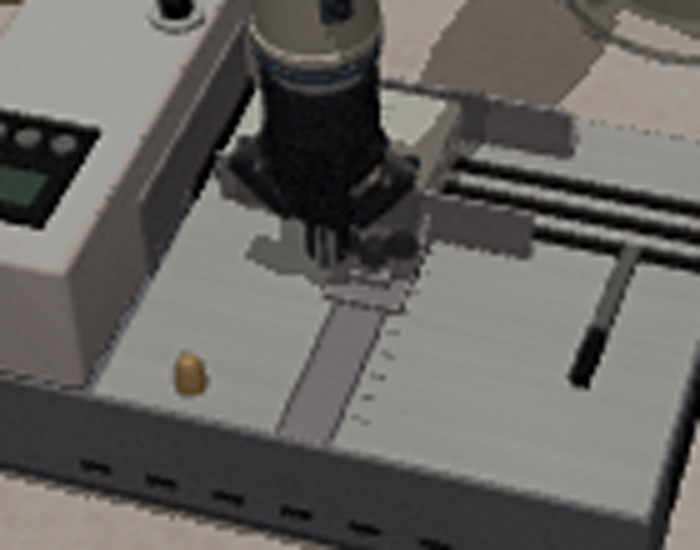

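```bash
python3 arc.py .026 -.0145 -.0145 10 .17; echo; python3 arc.py .026 -.0145 -.0145 5 .15
```

```text
{"linear": [0.0000, 0.0000, 0], "yaw": 0.00, "jaw": 1},
{"linear": [0.0021, 0.0046, 0], "yaw": 0.17, "jaw": 1},
{"linear": [0.0033, 0.0095, 0], "yaw": 0.34, "jaw": 1},
{"linear": [0.0038, 0.0145, 0], "yaw": 0.51, "jaw": 1},
{"linear": [0.0033, 0.0196, 0], "yaw": 0.68, "jaw": 1},
{"linear": [0.0021, 0.0245, 0], "yaw": 0.85, "jaw": 1},
{"linear": [-0.0000, 0.0291, 0], "yaw": 1.02, "jaw": 1},
{"linear": [-0.0029, 0.0332, 0], "yaw": 1.19, "jaw": 1},
{"linear": [-0.0064, 0.0369, 0], "yaw": 1.36, "jaw": 1},
{"linear": [-0.0105, 0.0399, 0], "yaw": 1.53, "jaw": 1},
{"linear": [-0.0150, 0.0422, 0], "yaw": 1.70, "jaw": 1},

{"linear": [0.0000, 0.0000, 0], "yaw": 0.00, "jaw": 1},
{"linear": [0.0019, 0.0040, 0], "yaw": 0.15, "jaw": 1},
{"linear": [0.0031, 0.0083, 0], "yaw": 0.30, "jaw": 1},
{"linear": [0.0037, 0.0128, 0], "yaw": 0.45, "jaw": 1},
{"linear": [0.0036, 0.0172, 0], "yaw": 0.60, "jaw": 1},
{"linear": [0.0029, 0.0216, 0], "yaw": 0.75, "jaw": 1},
```

Call:
servo_tool([
  {"linear":[0.0019,0.004,0],"yaw":0.15,"jaw":1},
  {"linear":[0.0031,0.0083,0],"yaw":0.3,"jaw":1},
  {"linear":[0.0037,0.0128,0],"yaw":0.45,"jaw":1},
  {"linear":[0.0036,0.0172,0],"yaw":0.6,"jaw":1},
  {"linear":[0.0029,0.0216,0],"yaw":0.75,"jaw":1},
])

```text
time_s: 8.78
eef_pos: [0.5558, -0.0277, 0.1384]
tcp_rot: [-0.549, 0.836, -0.001, 0.0]
ft_force: [1.7, -1.5, -0.9]
width: -0.0003
```

```bash
python3 look2.py s12.png
```

```text
ears 29 ((0.023796889930963516, 0.01804480142891407), (0.06906789541244507, 0.02668759971857071), 82.92061614990234) [0.0285 0.016 ]
ang 81.61778 [0.1458 0.9893 0.0308 0.0103]
t 8.825 F-frame [ 0.0198 -0.003 ] 0.1383164150155495 ang -127.14689863581837 f(feeder) [ 0.0679 -1.6165] -0.30028419883277024 j6 1.934648391029495 w -2.238021576588661e-05
rel tool x,y: 0.0263 -0.0150 z 0.1383 ang -127.1  ftool 1.2 -1.0 j6 1.93 t 8.82
```

View pics/s12.png

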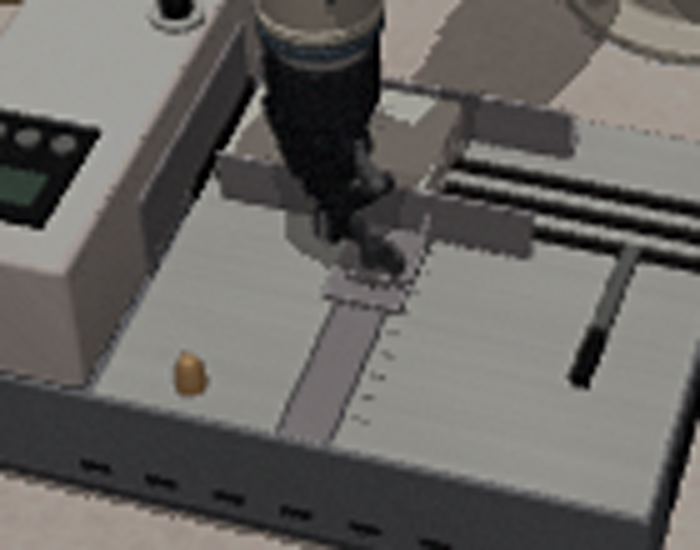

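Call:
servo_tool([
  {"linear":[0,-0.008,0],"yaw":0,"jaw":1},
  {"linear":[0,-0.01,-0.02],"yaw":0,"jaw":1},
  {"linear":[0,-0.008,-0.035],"yaw":-0.18,"jaw":1},
  {"linear":[-0.01,0,-0.035],"yaw":-0.36,"jaw":1},
  {"linear":[-0.02,0.01,-0.035],"yaw":-0.54,"jaw":1},
  {"linear":[-0.03,0.02,-0.035],"yaw":-0.72,"jaw":1},
  {"linear":[-0.04,0.03,-0.035],"yaw":-0.9,"jaw":1},
  {"linear":[-0.052,0.038,-0.035],"yaw":-1.08,"jaw":1},
  {"linear":[-0.052,0.038,-0.035],"yaw":-1.26,"jaw":1},
  {"linear":[-0.052,0.038,-0.035],"yaw":-1.44,"jaw":1},
])

```text
time_s: 10.07
eef_pos: [0.5417, 0.0359, 0.173]
tcp_rot: [0.966, -0.26, 0.0, -0.0]
ft_force: [-0.0, 0.3, -0.1]
width: -0.0001
```

Call:
servo_tool([
  {"linear":[0,0,0],"yaw":-0.18,"jaw":1},
  {"linear":[0,0,0],"yaw":-0.36,"jaw":1},
  {"linear":[0,0,0],"yaw":-0.54,"jaw":1},
  {"linear":[0,0,0],"yaw":-0.72,"jaw":1},
  {"linear":[0,0,0],"yaw":-0.9,"jaw":1},
  {"linear":[0,0,0],"yaw":-1.08,"jaw":1},
  {"linear":[0,0,0],"yaw":-1.26,"jaw":1},
  {"linear":[0,0,0],"yaw":-1.44,"jaw":1},
  {"linear":[0,0,0],"yaw":-1.6,"jaw":1},
  {"linear":[0,0,0],"yaw":-1.7,"jaw":1},
])

```text
time_s: 11.32
eef_pos: [0.5417, 0.0356, 0.173]
tcp_rot: [0.833, 0.553, 0.0, 0.0]
ft_force: [0.1, 0.6, -0.4]
width: -0.0002
```

```bash
python3 look2.py s13.png
```

```text
ears 26 ((0.02613954246044159, 0.0264512337744236), (0.05961513891816139, 0.007517568301409483), 58.69090270996094) [0.0264 0.027 ]
ang 57.671425 [0.5348 0.845  0.0268 0.0271]
t 11.375 F-frame [0.0213 0.0617] 0.17297095499430581 ang 54.02426992893587 f(feeder) [ 1.0173 -0.7602] 0.28441615035121415 j6 -1.1128351775095244 w -0.00022348546748863701
rel tool x,y: 0.0267 -0.0223 z 0.1730 ang 54.0  ftool -0.0 1.3 j6 -1.11 t 11.38
```

View pics/s13.png

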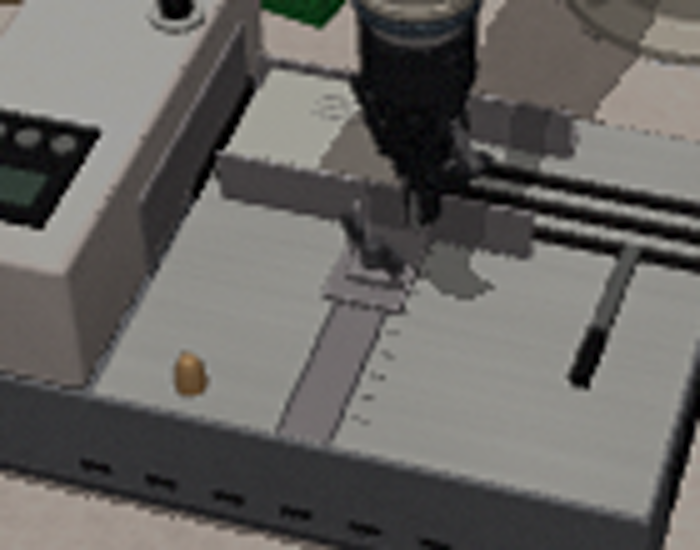

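Call:
servo_tool([
  {"linear":[0,0,0.018],"yaw":0,"jaw":1},
  {"linear":[0,0,0.036],"yaw":0,"jaw":1},
  {"linear":[0,0.003,0.036],"yaw":0,"jaw":1},
  {"linear":[-0.0007,0.0078,0.036],"yaw":0,"jaw":1},
  {"linear":[0.0014,0.0124,0.036],"yaw":0.17,"jaw":1},
  {"linear":[0.0026,0.0173,0.036],"yaw":0.34,"jaw":1},
  {"linear":[0.0031,0.0223,0.036],"yaw":0.51,"jaw":1},
  {"linear":[0.0026,0.0274,0.036],"yaw":0.68,"jaw":1},
  {"linear":[0.0014,0.0323,0.036],"yaw":0.85,"jaw":1},
  {"linear":[-0.0007,0.0369,0.036],"yaw":1.02,"jaw":1},
])

```text
time_s: 12.62
eef_pos: [0.5751, 0.0204, 0.1375]
tcp_rot: [0.998, 0.069, 0.0, -0.0]
ft_force: [-1.6, 1.8, -1.0]
width: -0.0002
```

```bash
python3 look2.py s14.png
```

```text
ears 13 ((0.057229675352573395, 0.03418164327740669), (0.013984428718686104, 0.027358615770936012), 6.162248134613037) [0.0571 0.0368]
ang 78.542786 [0.1986 0.9801 0.0584 0.0366]
t 12.675 F-frame [0.0507 0.0386] 0.13757317600627694 ang -5.902855186503609 f(feeder) [-0.974   2.0938] -1.0494327562501615 j6 -0.09789235230461245 w 9.514540265857532e-05
rel tool x,y: 0.0256 -0.0144 z 0.1376 ang -5.9  ftool -1.2 -2.0 j6 -0.10 t 12.68
```

View pics/s14.png

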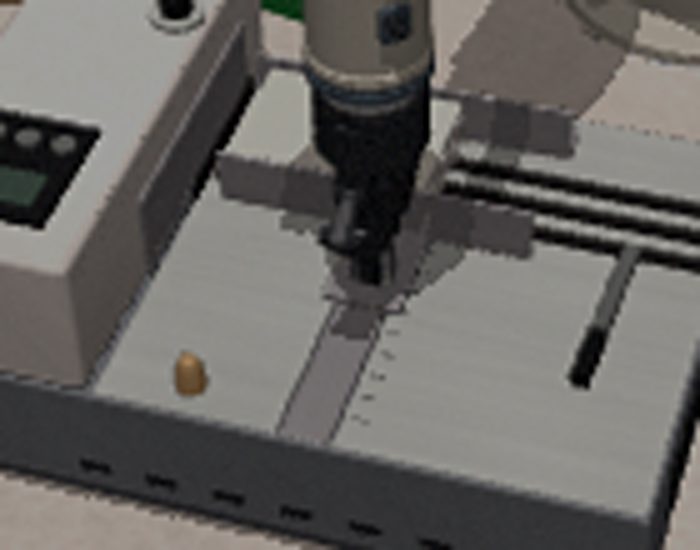

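Call:
servo_tool([
  {"linear":[0.0021,0.0046,0],"yaw":0.17,"jaw":1},
  {"linear":[0.0033,0.0095,0],"yaw":0.34,"jaw":1},
  {"linear":[0.0038,0.0145,0],"yaw":0.51,"jaw":1},
  {"linear":[0.0033,0.0196,0],"yaw":0.68,"jaw":1},
  {"linear":[0.0021,0.0245,0],"yaw":0.85,"jaw":1},
  {"linear":[0,0.0291,0],"yaw":1.02,"jaw":1},
  {"linear":[-0.0029,0.0332,0],"yaw":1.19,"jaw":1},
  {"linear":[-0.0064,0.0369,0],"yaw":1.36,"jaw":1},
  {"linear":[-0.0105,0.0399,0],"yaw":1.53,"jaw":1},
  {"linear":[-0.015,0.0422,0],"yaw":1.7,"jaw":1},
])

```text
time_s: 13.92
eef_pos: [0.567, -0.0239, 0.1378]
tcp_rot: [0.711, -0.703, 0.001, -0.001]
ft_force: [2.2, 0.8, -1.5]
width: -0.0003
```

```bash
python3 look2.py s15.png
```

```text
ears 33 ((0.030620891600847244, 0.018048543483018875), (0.020912304520606995, 0.0721212700009346), 13.956183433532715) [0.0325 0.021 ]
ang -77.05295 [ 0.2241 -0.9746  0.0339  0.0223]
t 13.975 F-frame [ 0.0316 -0.0021] 0.13768702080759448 ang -103.14696569005149 f(feeder) [1.0008 0.0887] 0.21527131194794338 j6 1.5225916817782337 w -8.993193447130402e-05
rel tool x,y: 0.0266 -0.0143 z 0.1377 ang -103.1  ftool -0.3 -1.0 j6 1.52 t 13.97
```

Call:
servo_tool([
  {"linear":[0.0019,0.004,0],"yaw":0.15,"jaw":1},
  {"linear":[0.0031,0.0083,0],"yaw":0.3,"jaw":1},
  {"linear":[0.0037,0.0128,0],"yaw":0.45,"jaw":1},
  {"linear":[0.0037,0.0128,0],"yaw":0.45,"jaw":1},
  {"linear":[0.0072,0.0056,0],"yaw":0.45,"jaw":1},
  {"linear":[0.0076,0.0048,-0.02],"yaw":0.45,"jaw":1},
  {"linear":[0.0076,0.0048,-0.036],"yaw":0.3,"jaw":1},
  {"linear":[0.0076,0.0048,-0.036],"yaw":0.12,"jaw":1},
])

```text
time_s: 14.98
eef_pos: [0.5628, -0.0314, 0.1743]
tcp_rot: [-0.672, 0.74, -0.001, 0.001]
ft_force: [0.5, 0.4, -0.7]
width: -0.0001
```

```bash
python3 look2.py s16.png; python3 -c "
from h import *
for a in (50,):
    e=lambda x:np.array([np.cos(np.radians(x)),np.sin(np.radians(x))])
    p=A+.026*e(a)-.0225*e(a-90); plan(p[0],p[1],.173,a)"
```

```text
ears 20 ((0.025239724665880203, 0.02384141832590103), (0.06263313442468643, 0.009363265708088875), 49.35029983520508) [0.0225 0.022 ]
ang 50.822372 [0.6317 0.7752 0.0238 0.024 ]
t 15.025 F-frame [ 0.0259 -0.0083] 0.17367432030479243 ang -108.34989291380802 f(feeder) [-0.6721  0.371 ] 0.4700818653679929 j6 1.5999219184226656 w 0.00017286191958589797
rel tool x,y: 0.0328 -0.0132 z 0.1737 ang -108.3  ftool -0.1 0.8 j6 1.60 t 15.03
to [0.5436 0.0358 0.173 ] shift [-0.0652  0.0246  0.0006] yaw -2.7637270015263873 j [-0.0584  0.3201  1.823   0.0001  0.9968  1.5999]
```

View pics/s16.png

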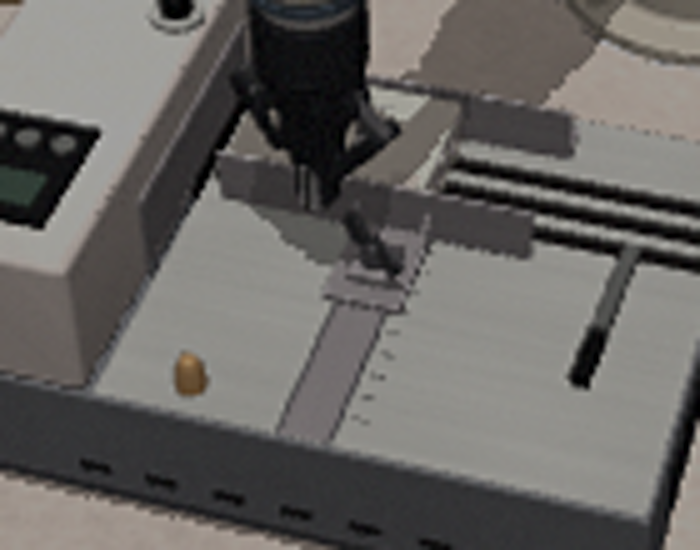

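Call:
servo_tool([
  {"linear":[-0.01,0,0],"yaw":-0.18,"jaw":1},
  {"linear":[-0.025,0.005,0],"yaw":-0.36,"jaw":1},
  {"linear":[-0.04,0.012,0],"yaw":-0.54,"jaw":1},
  {"linear":[-0.055,0.02,0],"yaw":-0.72,"jaw":1},
  {"linear":[-0.065,0.0245,0],"yaw":-0.9,"jaw":1},
  {"linear":[-0.065,0.0245,0],"yaw":-1.08,"jaw":1},
  {"linear":[-0.065,0.0245,0],"yaw":-1.26,"jaw":1},
  {"linear":[-0.065,0.0245,0],"yaw":-1.44,"jaw":1},
  {"linear":[-0.065,0.0245,0],"yaw":-1.62,"jaw":1},
  {"linear":[-0.065,0.0245,0],"yaw":-1.8,"jaw":1},
])

```text
time_s: 16.27
eef_pos: [0.5441, 0.036, 0.1727]
tcp_rot: [0.998, 0.065, -0.0, -0.0]
ft_force: [-0.3, -0.1, -0.8]
width: 0.0002
```

Call:
servo_tool([
  {"linear":[0,0,0],"yaw":-0.18,"jaw":1},
  {"linear":[0,0,0],"yaw":-0.36,"jaw":1},
  {"linear":[0,0,0],"yaw":-0.54,"jaw":1},
  {"linear":[0,0,0],"yaw":-0.72,"jaw":1},
  {"linear":[0,0,0],"yaw":-0.88,"jaw":1},
  {"linear":[0,0,0],"yaw":-0.96,"jaw":1},
  {"linear":[0,0,0.018],"yaw":-0.96,"jaw":1},
  {"linear":[0,0,0.036],"yaw":-0.96,"jaw":1},
  {"linear":[0,0,0.036],"yaw":-0.96,"jaw":1},
])

```text
time_s: 17.4
eef_pos: [0.5431, 0.0359, 0.1356]
tcp_rot: [0.857, 0.516, -0.001, -0.001]
ft_force: [-0.0, -0.3, -0.8]
width: -0.0002
```

```bash
python3 look2.py s17.png
```

```text
ears 33 ((0.027774859219789505, 0.034987013787031174), (0.07252741605043411, 0.02159319818019867), 69.8119125366211) [0.0269 0.0363]
ang 66.75716 [0.3946 0.9188 0.0248 0.0339]
t 17.45 F-frame [0.0233 0.0615] 0.13647242234484788 ang 48.727377723111225 f(feeder) [-0.502  -0.0579] -0.18339068636046757 j6 -1.0199056741326833 w 3.8210230805713295e-05
rel tool x,y: 0.0257 -0.0231 z 0.1365 ang 48.7  ftool -0.4 -0.3 j6 -1.02 t 17.45
```

Call:
servo_tool([
  {"linear":[0,0.004,0],"yaw":0,"jaw":1},
  {"linear":[0.0003,0.0086,0],"yaw":0,"jaw":1},
  {"linear":[0.0024,0.0132,0],"yaw":0.17,"jaw":1},
  {"linear":[0.0036,0.0181,0],"yaw":0.34,"jaw":1},
  {"linear":[0.0041,0.0231,0],"yaw":0.51,"jaw":1},
  {"linear":[0.0036,0.0282,0],"yaw":0.68,"jaw":1},
  {"linear":[0.0024,0.0331,0],"yaw":0.85,"jaw":1},
  {"linear":[0.0003,0.0377,0],"yaw":1.02,"jaw":1},
  {"linear":[-0.0026,0.0418,0],"yaw":1.19,"jaw":1},
  {"linear":[-0.0061,0.0455,0],"yaw":1.36,"jaw":1},
])

```text
time_s: 18.7
eef_pos: [0.5813, 0.0093, 0.1371]
tcp_rot: [0.99, -0.141, 0.0, -0.0]
ft_force: [-0.9, 1.4, -0.1]
width: -0.0001
```

```bash
python3 look2.py s18.png
```

```text
ears 17 ((0.03409799933433533, 0.03346235677599907), (0.015812212601304054, 0.06706573814153671), 74.29500579833984) [0.0432 0.0321]
ang -6.4402003 [ 0.9937 -0.1122  0.0365  0.0346]
t 18.75 F-frame [0.0539 0.0264] 0.13717038840569645 ang -29.995112831044388 f(feeder) [0.1337 0.9987] -0.3727851892823775 j6 0.30310787268038214 w -2.1577533481753758e-05
rel tool x,y: 0.0265 -0.0146 z 0.1372 ang -30.0  ftool -0.4 -0.9 j6 0.30 t 18.75
```

Call:
servo_tool([
  {"linear":[0.0021,0.0046,0],"yaw":0.17,"jaw":1},
  {"linear":[0.0033,0.0095,0],"yaw":0.34,"jaw":1},
  {"linear":[0.0038,0.0145,0],"yaw":0.51,"jaw":1},
  {"linear":[0.0033,0.0196,0],"yaw":0.68,"jaw":1},
  {"linear":[0.0021,0.0245,0],"yaw":0.85,"jaw":1},
  {"linear":[0,0.0291,0],"yaw":1.02,"jaw":1},
  {"linear":[-0.0029,0.0332,0],"yaw":1.19,"jaw":1},
  {"linear":[-0.0064,0.0369,0],"yaw":1.36,"jaw":1},
  {"linear":[-0.0105,0.0399,0],"yaw":1.53,"jaw":1},
  {"linear":[-0.015,0.0422,0],"yaw":1.7,"jaw":1},
])

```text
time_s: 20.0
eef_pos: [0.5559, -0.0278, 0.1374]
tcp_rot: [-0.549, 0.836, -0.001, 0.001]
ft_force: [0.8, -1.3, -0.9]
width: -0.0004
```

```bash
python3 look2.py s19.png
```

```text
ears 26 ((0.024035485461354256, 0.017903584986925125), (0.0687342956662178, 0.02689290978014469), 78.02406311035156) [0.0278 0.0142]
ang 79.91465 [0.1751 0.9845 0.0292 0.0093]
t 20.05 F-frame [ 0.0198 -0.0031] 0.13728450260197567 ang -127.22661702472826 f(feeder) [-1.056  -1.3356] 0.36728336895181435 j6 1.9359419001842684 w -9.349978214159163e-05
rel tool x,y: 0.0264 -0.0151 z 0.1373 ang -127.2  ftool 1.7 0.0 j6 1.94 t 20.05
```

View pics/s19.png

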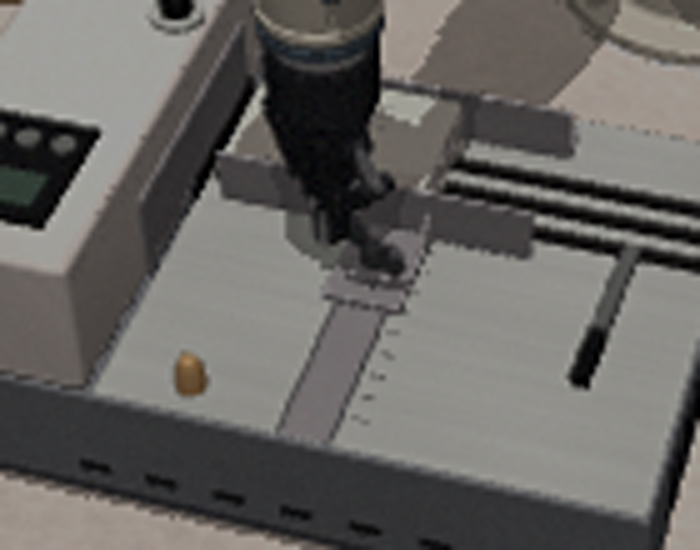

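Call:
servo_tool([
  {"linear":[0,-0.008,0],"yaw":0,"jaw":1},
  {"linear":[0,-0.01,-0.02],"yaw":0,"jaw":1},
  {"linear":[0,-0.008,-0.035],"yaw":-0.18,"jaw":1},
  {"linear":[-0.01,0,-0.035],"yaw":-0.36,"jaw":1},
  {"linear":[-0.02,0.01,-0.035],"yaw":-0.54,"jaw":1},
  {"linear":[-0.03,0.02,-0.035],"yaw":-0.72,"jaw":1},
  {"linear":[-0.04,0.03,-0.035],"yaw":-0.9,"jaw":1},
  {"linear":[-0.052,0.038,-0.035],"yaw":-1.08,"jaw":1},
  {"linear":[-0.052,0.038,-0.035],"yaw":-1.26,"jaw":1},
  {"linear":[-0.052,0.038,-0.035],"yaw":-1.44,"jaw":1},
])

```text
time_s: 21.3
eef_pos: [0.5416, 0.0358, 0.1721]
tcp_rot: [0.966, -0.26, 0.0, -0.0]
ft_force: [-0.4, -0.5, -0.4]
width: 0.0001
```

Call:
servo_tool([
  {"linear":[0,0,0],"yaw":-0.18,"jaw":1},
  {"linear":[0,0,0],"yaw":-0.36,"jaw":1},
  {"linear":[0,0,0],"yaw":-0.54,"jaw":1},
  {"linear":[0,0,0],"yaw":-0.72,"jaw":1},
  {"linear":[0,0,0],"yaw":-0.9,"jaw":1},
  {"linear":[0,0,0],"yaw":-1.08,"jaw":1},
  {"linear":[0,0,0],"yaw":-1.26,"jaw":1},
  {"linear":[0,0,0],"yaw":-1.44,"jaw":1},
  {"linear":[0,0,0],"yaw":-1.6,"jaw":1},
  {"linear":[0,0,0],"yaw":-1.7,"jaw":1},
])

```text
time_s: 22.55
eef_pos: [0.5416, 0.0356, 0.172]
tcp_rot: [0.833, 0.553, 0.0, 0.0]
ft_force: [-0.7, 0.0, 0.4]
width: 0.0002
```

```bash
python3 look2.py s20.png
```

```text
ears 21 ((0.02674316242337227, 0.026805760338902473), (0.055808328092098236, 0.007498851977288723), 56.661720275878906) [0.0278 0.0282]
ang 58.15422 [0.5276 0.8495 0.0232 0.0206]
t 22.6 F-frame [0.0211 0.0617] 0.17200753424458215 ang 54.064861203795914 f(feeder) [ 0.1458 -2.1392] -0.6210383375880604 j6 -1.1134983331565877 w -0.0002128324680807356
rel tool x,y: 0.0266 -0.0224 z 0.1720 ang 54.1  ftool -1.6 1.4 j6 -1.11 t 22.60
```

View pics/s20.png

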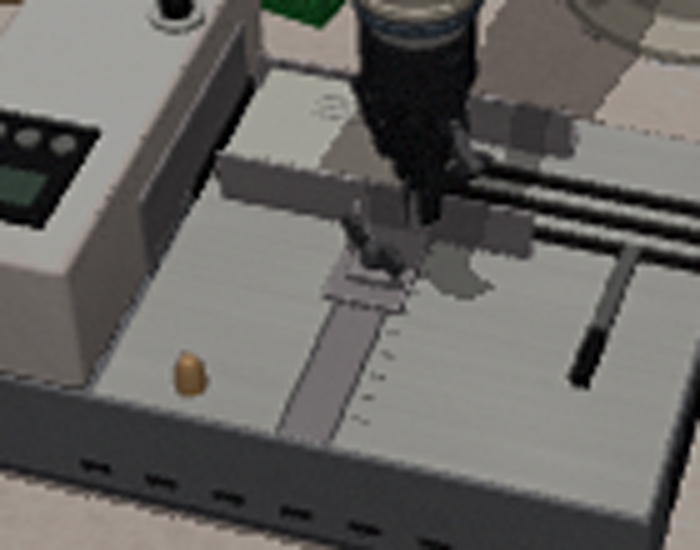

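Call:
servo_tool([
  {"linear":[0,0,0.018],"yaw":0,"jaw":1},
  {"linear":[0,0,0.036],"yaw":0,"jaw":1},
  {"linear":[0,0.003,0.036],"yaw":0,"jaw":1},
  {"linear":[-0.0007,0.0078,0.036],"yaw":0,"jaw":1},
  {"linear":[0.0014,0.0124,0.036],"yaw":0.17,"jaw":1},
  {"linear":[0.0026,0.0173,0.036],"yaw":0.34,"jaw":1},
  {"linear":[0.0031,0.0223,0.036],"yaw":0.51,"jaw":1},
  {"linear":[0.0026,0.0274,0.036],"yaw":0.68,"jaw":1},
  {"linear":[0.0014,0.0323,0.036],"yaw":0.85,"jaw":1},
  {"linear":[-0.0007,0.0369,0.036],"yaw":1.02,"jaw":1},
])

```text
time_s: 23.85
eef_pos: [0.5748, 0.0203, 0.1365]
tcp_rot: [0.998, 0.069, 0.0, -0.0]
ft_force: [-1.4, 1.1, -1.0]
width: 0.0
```

```bash
python3 look2.py s21.png
```

```text
ears 14 ((0.056864865124225616, 0.03394711762666702), (0.013704059645533562, 0.027371356263756752), 6.47109317779541) [0.0576 0.0353]
ang 84.42839 [0.0971 0.9953 0.0582 0.0361]
t 23.9 F-frame [0.0503 0.0387] 0.13652611063897335 ang -5.892303841831088 f(feeder) [-0.359  0.779] -0.4034492966853155 j6 -0.09809702559513263 w 0.00029394743042013456
rel tool x,y: 0.0252 -0.0144 z 0.1365 ang -5.9  ftool -0.4 -0.7 j6 -0.10 t 23.90
```

Call:
servo_tool([
  {"linear":[0.0015,0.0032,0],"yaw":0.12,"jaw":1},
  {"linear":[0.0027,0.0066,0],"yaw":0.24,"jaw":1},
  {"linear":[0.0034,0.01,0],"yaw":0.36,"jaw":1},
  {"linear":[0.0038,0.0137,0],"yaw":0.48,"jaw":1},
  {"linear":[0.0036,0.0172,0],"yaw":0.6,"jaw":1},
  {"linear":[0.0032,0.0202,0],"yaw":0.7,"jaw":1},
])

```text
time_s: 24.65
eef_pos: [0.581, 0.001, 0.1366]
tcp_rot: [0.961, -0.275, 0.0, -0.0]
ft_force: [-0.9, 2.5, -0.1]
width: 0.0003
```

```bash
python3 look2.py s22.png
```

```text
ears 19 ((0.039090707898139954, 0.028820602223277092), (0.015986161306500435, 0.06422389298677444), 59.896087646484375) [0.0439 0.0256]
ang -26.320343 [ 0.8963 -0.4434  0.0391  0.0267]
t 24.7 F-frame [0.0515 0.0186] 0.13661153810916998 ang -45.532025276563665 f(feeder) [0.1614 2.4463] -0.04081529273745594 j6 0.5599106522408572 w 0.00012485405245930527
rel tool x,y: 0.0255 -0.0140 z 0.1366 ang -45.5  ftool -1.6 -1.8 j6 0.56 t 24.70
```

Call:
servo_tool([
  {"linear":[0.0007,0.0013,0],"yaw":0.05,"jaw":1},
  {"linear":[0.0013,0.0027,0],"yaw":0.1,"jaw":1},
  {"linear":[0.0019,0.004,0],"yaw":0.15,"jaw":1},
])

```text
time_s: 25.08
eef_pos: [0.5807, -0.0031, 0.1366]
tcp_rot: [0.939, -0.345, 0.001, -0.001]
ft_force: [1.8, 7.1, -0.9]
width: -0.0002
```

```bash
python3 -c "
from h import *
rel()"
```

```text
rel tool x,y: 0.0254 -0.0144 z 0.1366 ang -53.7  ftool -3.2 -6.5 j6 0.70 t 25.07
```

Call:
servo_tool([
  {"linear":[0.0007,0.0013,0],"yaw":0.05,"jaw":1},
  {"linear":[0.0007,0.0013,0],"yaw":0.05,"jaw":1},
])

```text
time_s: 25.32
eef_pos: [0.5811, -0.0037, 0.1367]
tcp_rot: [0.93, -0.368, 0.001, -0.002]
ft_force: [2.3, 9.8, -1.6]
width: 0.0
```

```bash
python3 -c "
from h import *
rel()"
```

```text
rel tool x,y: 0.0254 -0.0155 z 0.1367 ang -56.5  ftool -5.1 -8.7 j6 0.74 t 25.32
```

Call:
servo_tool([
  {"linear":[0,0.0008,0],"yaw":-0.02,"jaw":1},
  {"linear":[0,0.0012,0],"yaw":-0.03,"jaw":1},
  {"linear":[0,0.0012,0],"yaw":-0.03,"jaw":1},
])

```text
time_s: 25.7
eef_pos: [0.5807, -0.0036, 0.1368]
tcp_rot: [0.935, -0.354, 0.001, -0.002]
ft_force: [4.7, 13.7, -3.7]
width: 0.0003
```

```bash
python3 -c "
from h import *
rel()"
```

```text
rel tool x,y: 0.0255 -0.0145 z 0.1368 ang -54.8  ftool -5.6 -13.3 j6 0.71 t 25.70
```

The screw is at a firm stop: 13 N and no motion at ear angle about -54°, against -53° expected when tight. Retreating to check.

Call:
servo_tool([
  {"linear":[0,-0.005,0],"yaw":0,"jaw":1},
  {"linear":[0,-0.012,0],"yaw":0,"jaw":1},
  {"linear":[0,-0.012,-0.03],"yaw":0,"jaw":1},
  {"linear":[0,-0.012,-0.08],"yaw":0,"jaw":1},
  {"linear":[0,-0.012,-0.13],"yaw":0,"jaw":1},
  {"linear":[-0.05,-0.04,-0.15],"yaw":0,"jaw":1},
  {"linear":[-0.09,-0.08,-0.15],"yaw":0,"jaw":1},
  {"linear":[-0.13,-0.12,-0.15],"yaw":0,"jaw":1},
  {"linear":[-0.17,-0.16,-0.15],"yaw":0,"jaw":1},
  {"linear":[-0.2,-0.19,-0.15],"yaw":0,"jaw":1},
])

```text
time_s: 26.95
eef_pos: [0.5554, 0.2712, 0.2862]
tcp_rot: [0.935, -0.354, 0.0, -0.0]
ft_force: [0.9, -0.4, -0.4]
width: -0.0001
```

```bash
python3 look2.py s25.png; python3 look.py t25.png; python3 - <<'E'
from h import *
im,d,P=grab('top'); C=cloud(P,d);F=toF(C);Z=C[...,2]
m=(Z>.142)&(Z<.149)&(F[...,0]>-.128)&(F[...,0]<-.027)&(F[...,1]>-.12)&(F[...,1]<.1);m=cv2.morphologyEx(m.astype(np.uint8),cv2.MORPH_OPEN,np.ones((3,3)))>0
print(cv2.minAreaRect(F[m].astype(np.float32)),np.percentile(F[m],[1,99],axis=0))
m=(Z>.149)&(Z<.16)&(F[...,0]>-.138)&(F[...,0]<-.125); print('fence y',np.percentile(F[m],[0,2,98,100],axis=0)[:,1])
im0=np.load('/tmp/top0.npz')['im']
cv2.imwrite('pics/f.png',np.hstack([im0[60:250,100:450],im[60:250,100:450]]))
E
```

```text
ears 20 ((0.022436996921896935, 0.024908341467380524), (0.012032032012939453, 0.05222853273153305), 36.70001983642578) [0.0238 0.026 ]
ang -57.5903 [ 0.536  -0.8442  0.0257  0.0247]
t 27.0 F-frame [0.0896 0.2919] 0.28606588446842907 ang -54.769593357974266 f(feeder) [0.0675 4.1251] 1.0988284234946148 j6 1.1793159896311964 w -0.00011929226492237106
rel tool x,y: -0.1784 -0.2066 z 0.2861 ang -54.8  ftool -3.3 -2.4 j6 1.18 t 27.00
plate [-0.0254 -0.0238 -0.0216]
fence [-0.1341 -0.1323 -0.1272]
stack ((-0.07928226888179779, 0.012656748294830322), (0.11072753369808197, 0.22862450778484344), 0.32588618993759155)
t 27.05 F-frame [0.0892 0.2893] 0.28591865560306373 ang -54.70122989142053 f(feeder) [0.067  0.2846] -0.8434632925496772 j6 1.1755072092245007 w 1.3225884735766128e-05
((-0.07749773561954498, -0.02508082240819931), (0.10075467079877853, 0.14656192064285278), 0.11673957854509354) [[-0.1267 -0.0954]
 [-0.0288  0.0452]]
fence y [-0.1212 -0.1127  0.1259  0.1291]
```

View pics/t25.png

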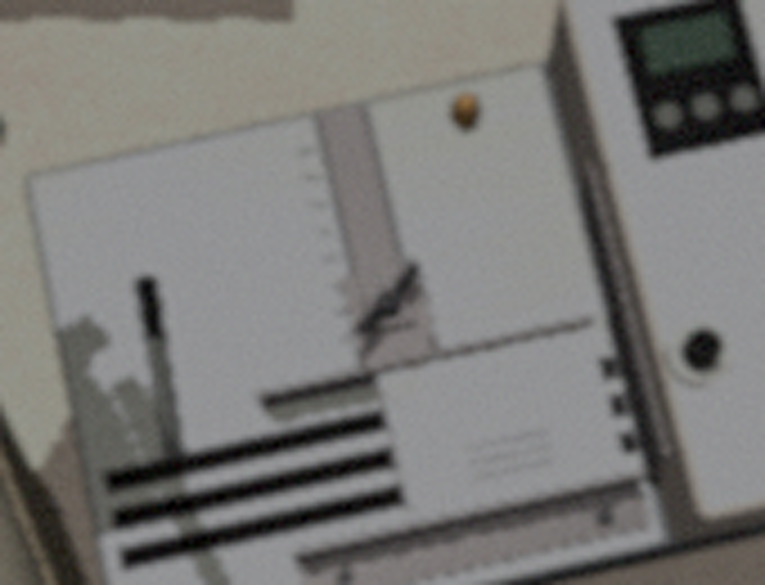

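View pics/s25.png

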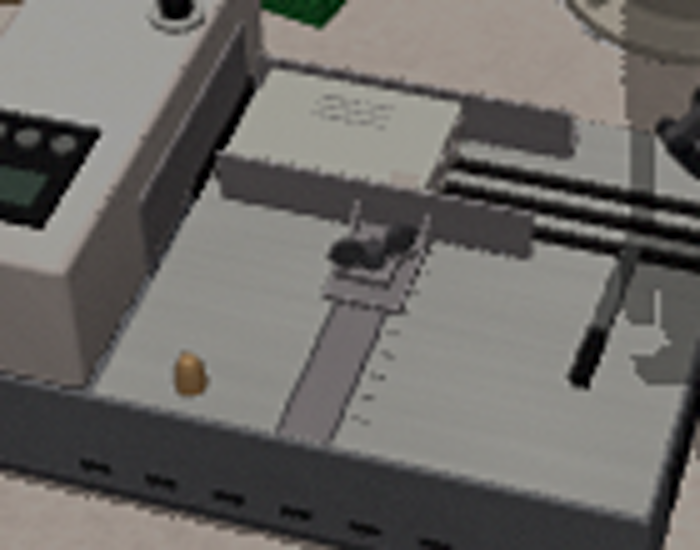

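View pics/f.png

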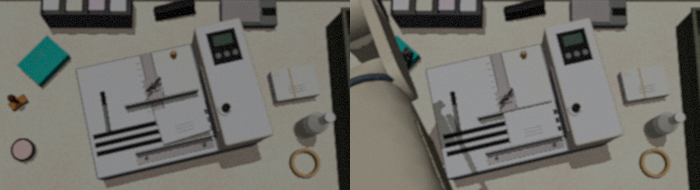

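The screw ears are back at -57°, which fits tight (v ≈ 10.35). The stack is square and the guide is snug. The one doubtful value is the stack's y position relative to the fence, so I'll measure it more precisely.

```bash
python3 - <<'E'
from h import *
def warp(n,z,res=0.0005,x0=-.19,x1=.07,y0=-.15,y1=.16):
    im,d,P=grab(n)
    K=np.array([[P['fx'],0,P['cx']],[0,P['fy'],P['cy']],[0,0,1]]); E=np.array(P['extrinsics'])
    # output pixel (c,r): c -> y from y0, r -> x from x1 down
    W=int((y1-y0)/res);H=int((x1-x0)/res)
    cs=np.array([[0,0],[W,0],[W,H],[0,H]],float)
    src=[]
    for c_,r_ in cs:
        w=np.r_[toW([x1-r_*res,y0+c_*res]),z,1]; q=E@w; u=K@np.array([q[0],-q[1],-q[2]]); src.append(u[:2]/u[2])
    Hm=cv2.getPerspectiveTransform(np.array(src,np.float32),cs.astype(np.float32))
    return cv2.warpPerspective(im,Hm,(W,H),flags=cv2.INTER_CUBIC)
for n in('top','scene'):
    for z in(.146,.155):
        o=warp(n,z); cv2.imwrite(f'pics/warp_{n}_{int(z*1000)}.png',o)
        print(n,z,o.shape)
        g=cv2.cvtColor(o,cv2.COLOR_BGR2GRAY).astype(float)
        if z==.146:
            for xx in(-.06,-.08,-.1):
                r_=int((.07-xx)/.0005); p=g[r_-8:r_+8].mean(0); dp=np.gradient(cv2.GaussianBlur(p[None],(0,0),3)[0])
                idx=np.argsort(-abs(dp)); pk=[]
                for i in idx:
                    if all(abs(i-j)>8 for j in pk): pk.append(i)
                    if len(pk)>=9: break
                print(xx,[(round(-.15+i*.0005,4),round(dp[i],1)) for i in sorted(pk)])
E
```

```text
top 0.146 (520, 620, 3)
-0.06 [(np.float64(-0.147), np.float64(-1.9)), (np.float64(-0.138), np.float64(-3.5)), (np.float64(-0.124), np.float64(-3.6)), (np.float64(-0.113), np.float64(2.6)), (np.float64(-0.101), np.float64(6.6)), (np.float64(-0.0965), np.float64(2.5)), (np.float64(0.0445), np.float64(-3.0)), (np.float64(0.049), np.float64(-6.5)), (np.float64(0.0535), np.float64(-3.2))]
-0.08 [(np.float64(-0.1435), np.float64(-1.5)), (np.float64(-0.139), np.float64(-5.0)), (np.float64(-0.124), np.float64(-3.2)), (np.float64(-0.1135), np.float64(3.3)), (np.float64(-0.101), np.float64(5.7)), (np.float64(-0.0965), np.float64(2.0)), (np.float64(0.0445), np.float64(-2.8)), (np.float64(0.049), np.float64(-5.5)), (np.float64(0.0535), np.float64(-2.3))]
-0.1 [(np.float64(-0.143), np.float64(-1.9)), (np.float64(-0.1385), np.float64(-5.0)), (np.float64(-0.131), np.float64(1.5)), (np.float64(-0.124), np.float64(-3.9)), (np.float64(-0.1175), np.float64(1.5)), (np.float64(-0.113), np.float64(6.7)), (np.float64(-0.1085), np.float64(2.7)), (np.float64(-0.0995), np.float64(1.2)), (np.float64(0.0455), 
[... 480 characters left out ...]
p.float64(-0.141), np.float64(-4.0)), (np.float64(-0.1135), np.float64(-4.0)), (np.float64(-0.1055), np.float64(15.5)), (np.float64(0.043), np.float64(-6.8)), (np.float64(0.056), np.float64(3.4)), (np.float64(0.0605), np.float64(1.7)), (np.float64(0.103), np.float64(1.7)), (np.float64(0.1555), np.float64(1.6))]
-0.1 [(np.float64(-0.147), np.float64(2.4)), (np.float64(-0.141), np.float64(-4.5)), (np.float64(-0.114), np.float64(-3.8)), (np.float64(-0.1055), np.float64(14.8)), (np.float64(-0.0245), np.float64(1.2)), (np.float64(0.043), np.float64(-8.4)), (np.float64(0.0475), np.float64(-1.9)), (np.float64(0.1295), np.float64(1.4)), (np.float64(0.134), np.float64(6.9))]
scene 0.155 (520, 620, 3)
```

View pics/warp_top_146.png

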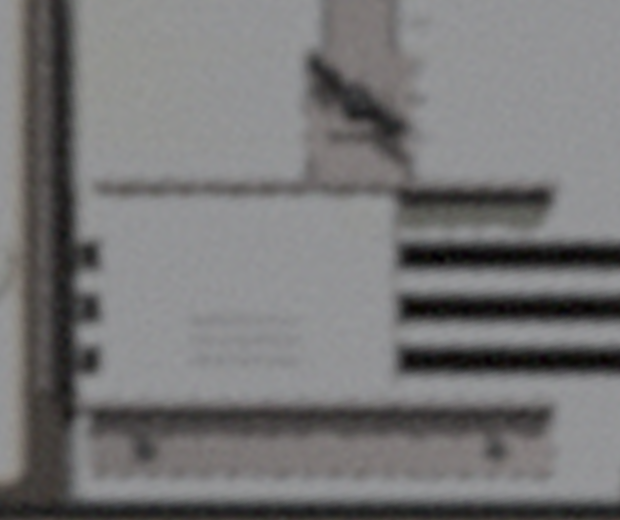

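View pics/warp_top_155.png

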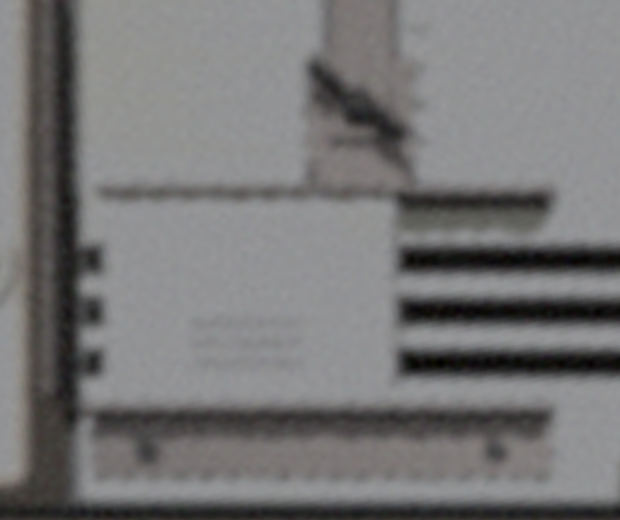

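View pics/warp_scene_155.png

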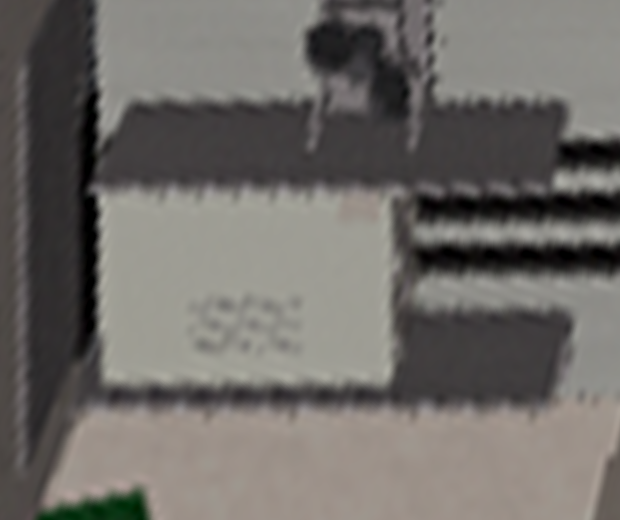

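View pics/warp_scene_146.png

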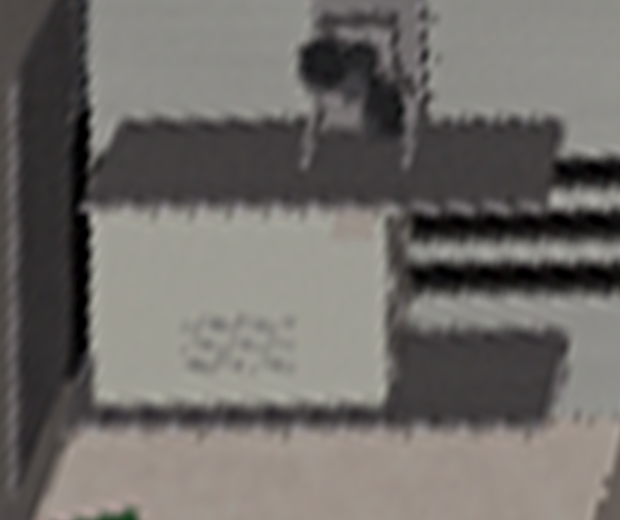

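The two cameras disagree: the stack is at -0.032 (top) or -0.037 (scene) from the fence middle, and the limit is -0.035. I need a close look with the wrist camera.

```bash
python3 -c "
from h import *
plan(.03,.11,.25,0)"
```

```text
to [0.539  0.0846 0.25  ] shift [0.1093 0.1479 0.036 ] yaw -0.960126019621847 j [ 0.4468  0.295   1.5912 -0.0005  1.2555  1.1745]
```

Call:
servo_tool([
  {"linear":[0.02,0.03,0.005],"yaw":-0.16,"jaw":1},
  {"linear":[0.05,0.065,0.015],"yaw":-0.32,"jaw":1},
  {"linear":[0.08,0.105,0.025],"yaw":-0.48,"jaw":1},
  {"linear":[0.1,0.135,0.035],"yaw":-0.64,"jaw":1},
  {"linear":[0.109,0.148,0.036],"yaw":-0.8,"jaw":1},
  {"linear":[0.109,0.148,0.036],"yaw":-0.96,"jaw":1},
  {"linear":[0.109,0.148,0.036],"yaw":-0.96,"jaw":1},
  {"linear":[0.109,0.148,0.036],"yaw":-0.96,"jaw":1},
])

```text
time_s: 28.3
eef_pos: [0.5386, 0.0854, 0.2499]
tcp_rot: [0.993, 0.114, 0.0, 0.0]
ft_force: [0.4, 0.1, -0.3]
width: 0.0002
```

```bash
cat > wr.py <<'E'
from h import *
import sys
P=r.camera_params('wrist'); im,d=r.camera('wrist')
np.savez('/tmp/'+sys.argv[1]+'.npz',im=im,d=d,**{k:np.array(v) for k,v in P.items()})
cv2.imwrite('pics/'+sys.argv[1]+'.png',im)
E=np.array(P['extrinsics'])
def warpw(z,res=.0005,x0=-.16,x1=.02,y0=-.04,y1=.16):
    W=int((y1-y0)/res);H=int((x1-x0)/res); rr,cc=np.mgrid[0:H,0:W]
    f=np.stack([x1-rr*res,y0+cc*res],-1); w=toW(f.reshape(-1,2)); w=np.c_[w,np.full(len(w),z),np.ones(len(w))]
    q=(w@E.T); x,y,zz=q[:,0],-q[:,1],-q[:,2]; rad=np.hypot(x,y); th=np.arctan2(rad,zz)
    u=P['cx']+P['fx']*th*x/rad; v=P['cy']+P['fy']*th*y/rad
    return cv2.remap(im,u.reshape(H,W).astype(np.float32),v.reshape(H,W).astype(np.float32),cv2.INTER_CUBIC)
a=warpw(.146);b=warpw(.155)
print(a.shape,list(P)); cv2.imwrite('pics/'+sys.argv[1]+'_146.png',cv2.resize(a,None,fx=1.5,fy=1.5)); cv2.imwrite('pics/'+sys.argv[1]+'_155.png',cv2.resize(b,None,fx=1.5,fy=1.5))
E
python3 wr.py w30
```

```text
(360, 400, 3) ['fx', 'fy', 'cx', 'cy', 'extrinsics']
```

View pics/w30.png

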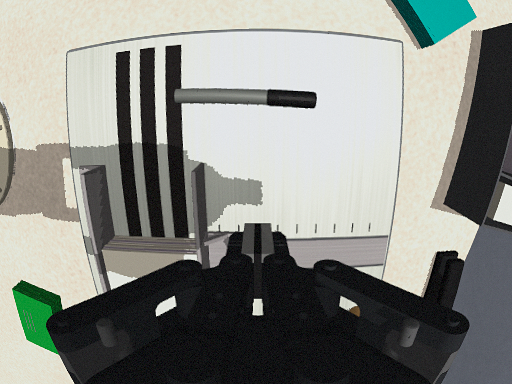

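View pics/w30_146.png

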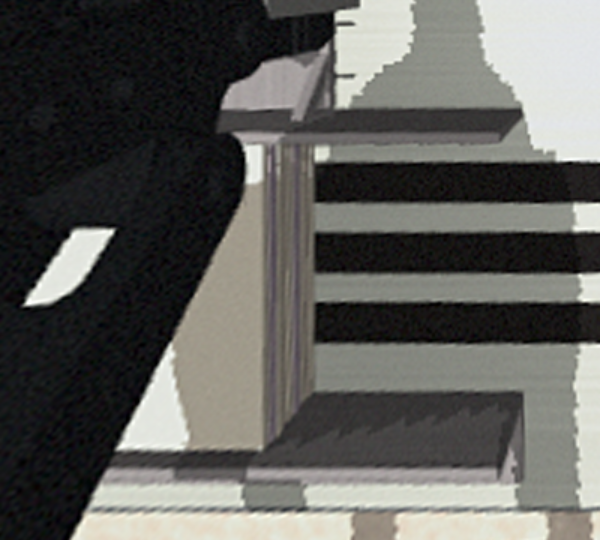

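View pics/w30_155.png

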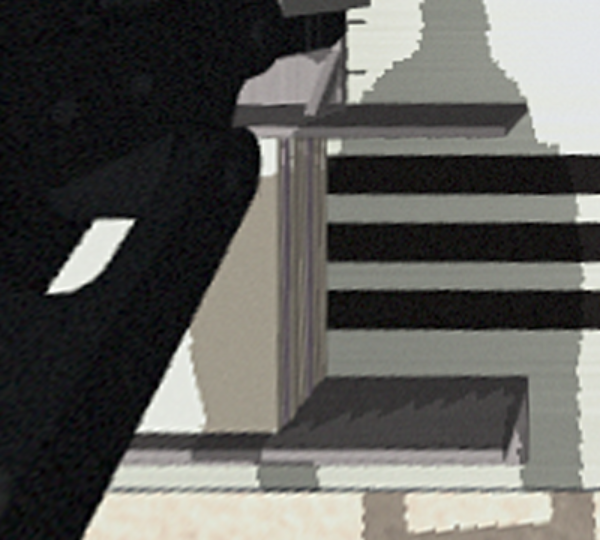

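By the wrist view, the stack's +y edge is at y = 0.048 and the fence end at 0.128. That puts the stack at about -0.034 from the fence middle, right at the limit. I'll nudge the stack a few mm in -y with the closed fingertip, low and centred, so it stays flat and square.

```bash
python3 -c "
from h import *
plan(-.078,.075,.127,0);stat()"
```

```text
to [0.442  0.0257 0.127 ] shift [-0.1077  0.0364  0.1229] yaw -0.002768921888708376 j [ 0.155   0.211   1.7843 -0.0001  1.1461 -0.0749]
t 28.35 F-frame [0.0298 0.1111] 0.2499002971255168 ang -0.15864753802439305 f(feeder) [ 0.1564 -0.3984] -0.29814273982863243 j6 -0.07489924425019394 w -0.00012328250069433463
```

Call:
servo_tool([
  {"linear":[-0.035,0.012,0],"yaw":0,"jaw":1},
  {"linear":[-0.07,0.024,0],"yaw":0,"jaw":1},
  {"linear":[-0.1,0.034,0],"yaw":0,"jaw":1},
  {"linear":[-0.108,0.0365,0.02],"yaw":-0.003,"jaw":1},
  {"linear":[-0.108,0.0365,0.06],"yaw":-0.003,"jaw":1},
  {"linear":[-0.108,0.0365,0.09],"yaw":-0.003,"jaw":1},
  {"linear":[-0.108,0.0365,0.11],"yaw":-0.003,"jaw":1},
  {"linear":[-0.108,0.0365,0.123],"yaw":-0.003,"jaw":1},
  {"linear":[-0.108,0.0365,0.123],"yaw":-0.003,"jaw":1},
])

```text
time_s: 29.48
eef_pos: [0.4416, 0.0255, 0.1263]
tcp_rot: [0.993, 0.117, -0.001, -0.0]
ft_force: [-1.1, -0.4, 1.0]
width: 0.0
```

```bash
python3 -c "
from h import *
stat()"
```

```text
t 29.475 F-frame [-0.0785  0.0749] 0.12630641911453894 ang 0.16153634570307868 f(feeder) [-1.1804 -0.1479] 1.001983963618282 j6 -0.18111185571824043 w 4.598933784107002e-05
```

Call:
servo_tool([
  {"linear":[0,0.004,0],"yaw":0,"jaw":1},
  {"linear":[0,0.008,0],"yaw":0,"jaw":1},
  {"linear":[0,0.011,0],"yaw":0,"jaw":1},
  {"linear":[0,0.014,0],"yaw":0,"jaw":1},
  {"linear":[0,0.016,0],"yaw":0,"jaw":1},
])

```text
time_s: 30.1
eef_pos: [0.4457, 0.0096, 0.1269]
tcp_rot: [0.993, 0.118, 0.0, 0.0]
ft_force: [0.5, -0.5, -0.4]
width: -0.0
```

```bash
python3 -c "
from h import *
stat()"
```

```text
t 30.1 F-frame [-0.0781  0.0585] 0.12686702848167658 ang 0.17887758081025956 f(feeder) [ 0.3926 -0.6494] -0.35273855191128295 j6 -0.2175100959336814 w -4.865098177908497e-05
```

Call:
servo_tool([
  {"linear":[0,0.001,0],"yaw":-0.001,"jaw":1},
  {"linear":[0,0.002,0],"yaw":-0.003,"jaw":1},
  {"linear":[0,0.003,0],"yaw":-0.003,"jaw":1},
  {"linear":[0,0.004,0],"yaw":-0.003,"jaw":1},
])

```text
time_s: 30.6
eef_pos: [0.4464, 0.0066, 0.1268]
tcp_rot: [0.993, 0.119, -0.0, -0.001]
ft_force: [-1.3, 5.3, 3.0]
width: 0.0
```

```bash
python3 -c "
from h import *
stat()"
```

```text
t 30.6 F-frame [-0.0781  0.0554] 0.12683863310498905 ang 0.342529257527432 f(feeder) [-0.0301  5.4998] 2.97969920759362 j6 -0.2290710687065064 w 1.432145901340341e-05
```

Call:
servo_tool([
  {"linear":[0,0.0015,0],"yaw":0.003,"jaw":1},
  {"linear":[0,0.003,0],"yaw":0.006,"jaw":1},
  {"linear":[0,0.0045,0],"yaw":0.006,"jaw":1},
  {"linear":[0,0.0045,0],"yaw":0.006,"jaw":1},
])

```text
time_s: 31.1
eef_pos: [0.4476, 0.002, 0.1268]
tcp_rot: [0.993, 0.116, -0.0, -0.0]
ft_force: [-1.2, 5.2, 2.2]
width: -0.0001
```

```bash
python3 -c "
from h import *
stat()"
```

```text
t 31.1 F-frame [-0.078   0.0507] 0.1268318547210058 ang 0.0040495142100162385 f(feeder) [0.0498 5.3613] 2.184579942633298 j6 -0.23276886858613557 w -8.429725901884603e-05
```

Call:
servo_tool([
  {"linear":[0,0.0015,0],"yaw":0,"jaw":1},
  {"linear":[0,0.003,0],"yaw":0,"jaw":1},
  {"linear":[0,0.004,0],"yaw":0,"jaw":1},
  {"linear":[0,0.004,0],"yaw":0,"jaw":1},
])

```text
time_s: 31.6
eef_pos: [0.4485, -0.002, 0.1268]
tcp_rot: [0.993, 0.116, -0.0, -0.0]
ft_force: [-1.7, 4.5, 2.5]
width: 0.0003
```

```bash
python3 -c "
from h import *
stat()"
```

```text
t 31.6 F-frame [-0.0781  0.0466] 0.12683219724770695 ang 0.007880448981575963 f(feeder) [-0.6496  4.7874] 2.45301333291343 j6 -0.2413689038077355 w 0.0002731107009307378
```

Call:
servo_tool([
  {"linear":[0,-0.008,0],"yaw":0,"jaw":1},
  {"linear":[0,-0.025,0],"yaw":0,"jaw":1},
  {"linear":[0,-0.03,-0.03],"yaw":0,"jaw":1},
  {"linear":[0,-0.03,-0.08],"yaw":0,"jaw":1},
  {"linear":[0.01,-0.035,-0.123],"yaw":0,"jaw":1},
  {"linear":[0.06,-0.05,-0.123],"yaw":0,"jaw":1},
  {"linear":[0.108,-0.065,-0.123],"yaw":0,"jaw":1},
  {"linear":[0.108,-0.065,-0.123],"yaw":0,"jaw":1},
  {"linear":[0.108,-0.065,-0.123],"yaw":0,"jaw":1},
])

```text
time_s: 32.72
eef_pos: [0.5375, 0.0864, 0.2491]
tcp_rot: [0.993, 0.117, -0.001, 0.0]
ft_force: [-0.6, -0.1, 0.1]
width: 0.0002
```

```bash
python3 wr.py w31; python3 look.py t31.png; python3 look2.py s31.png; python3 - <<'E'
from h import *
im,d,P=grab('top')
for q in ['bottle','tape','bundle','handstamp','pad','fingercone','marker']:
    print(q,[ (x['rect'],x['p']) for x in r.recognise('top',q)[:1]])
E
```

```text
(360, 400, 3) ['fx', 'fy', 'cx', 'cy', 'extrinsics']
plate [-0.0378 -0.0242 -0.0216]
fence [-0.1341 -0.1322 -0.1299]
stack ((-0.07834400236606598, -0.02629660815000534), (0.11177362501621246, 0.1669619381427765), 0.06341265141963959)
t 32.825 F-frame [0.0287 0.1115] 0.2495139648800328 ang 0.024845762493911357 f(feeder) [-0.5675  0.1474] 1.0326711245558309 j6 -0.07736955065868041 w 0.0002986299915053002
ears 20 ((0.0234785508364439, 0.024682460352778435), (0.011196034029126167, 0.057310037314891815), 40.7511100769043) [0.0273 0.0213]
ang -51.126785 [ 0.6276 -0.7785  0.0309  0.0182]
t 32.875 F-frame [0.0289 0.1113] 0.2497101317773453 ang 0.009319101273656375 f(feeder) [-0.2853 -0.758 ] 0.7726295414298394 j6 -0.0774270729330839 w 5.5556142144801485e-05
rel tool x,y: 0.0052 -0.0843 z 0.2497 ang 0.0  ftool -0.3 0.8 j6 -0.08 t 32.88
bottle [([256.8, 165.5, 313.1, 205.2], 0.73)]
tape [([365.8, 126.1, 420.4, 166.8], 0.26)]
bundle [([365.1, 125.9, 419.5, 163.3], 0.74)]
handstamp [([104.4, 153.6, 127.0, 172.1], 0.7)]
pad [([111.1, 198.1, 135.1, 220.4], 0.81)]
fingercone [([265.2, 111.4, 277.6, 119.7], 0.48)]
marker []
```

View pics/w31_146.png

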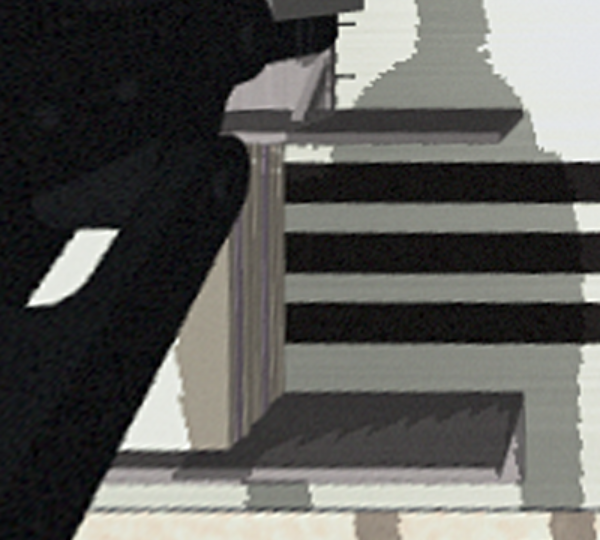

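View pics/w31_155.png

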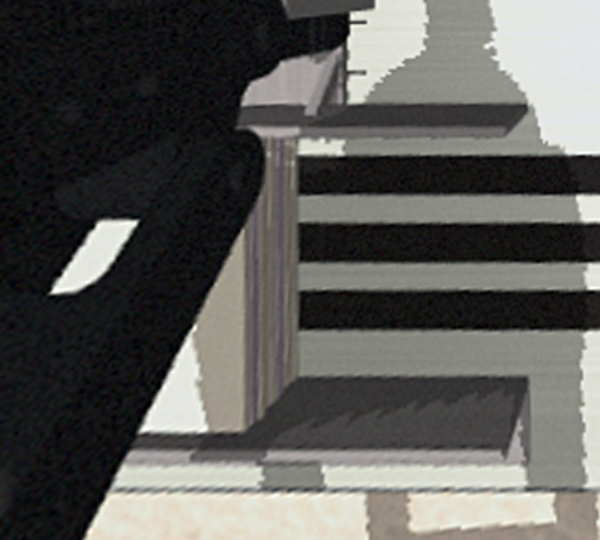

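View pics/s31.png

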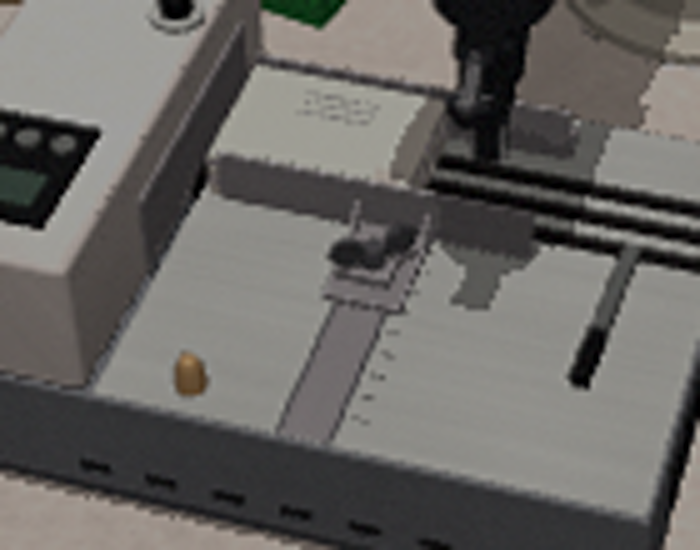

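The stack's +y edge is now at y ≈ 0.037, about 45 mm to the -y side of the fence middle. Its end face is straight and the screw and guide haven't moved, so I'm handing in.

```bash
python3 -c "
from h import *
r.finish_job(); print(r.get_state()['time_s'])"
```

```text
the job is handed in; nothing more can be done
the job is handed in; nothing more can be done
```

I set the feeder up and handed the job in at about 33 s of the 66 s allowed; no verdict was reported.

**What I did**
- **Guide:** I pushed it in about 38 mm with the closed fingertip until it stopped moving and the force rose to about 11 N.
- **Wing screw:** I turned it clockwise in four single-sided fingertip strokes, about 9.3 rad in all. It came to a firm stop, 13 N with no further motion.
- **Stack:** I then nudged the stack about 11 mm in -y along the channel. The wrist view had put it about 34 mm to the -y side of the fence middle, just outside the 35 mm limit. The top and scene cameras had disagreed, giving 32 and 37 mm.

**Last checks**
- **Guide:** the plate and fence centres are 108–109 mm apart, which puts the guide at about 0.060 m.
- **Screw:** the ears measured between -51° and -58°. Tight is -53°, and anything past -39° counts as over 10.1 rad.
- **Stack:** it lies flat and square, about 45 mm to the -y side of the fence middle.
- **Robot:** the arm was clear of everything.
- **Bystanders:** I saw no sign that any moved, but the last network pass was only partly useful. It found the hand stamp, bundle, pad and finger cone, but returned wrong boxes for the bottle and tape and missed the marker. I checked those three by eye in pictures taken before the stack nudge; of them, only the marker showed in a later picture.

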